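# Lay out the cooking corner beside the stove

### The arm

A 6-joint arm with a two-finger parallel gripper is mounted at the origin on the work surface. World frame = base frame: x ahead of the robot, y to its left, z up, the work surface at z = 0. Lengths are in m, angles in rad, forces in N, time in s.
With the tool pointing down it reaches from about 0.35 to 0.775 m from the base axis. Payload 7.3 kg.
Tool frame: the origin (TCP) lies at the very end of the fingers, on their centre line; the grasp point (between the pads) lies 19 mm behind it; z points along the fingers, y is the direction in which the jaws open and shut (so a half turn about z gives the same grasp; the last joint's range is limited). The gripper opens to 92 mm and grips with 3 to 60 N. Pads are 19 mm wide; open, the fingers measure 130 mm over their backs; the gripper's body (75 mm by 190 mm) begins 47 mm behind the grasp point.
Start: joints at [1.095, 0.342, 1.524, -0, 1.275, -0.146], TCP at [0.17, 0.497, 0.227] pointing down, gripper open.
Joint ranges: [-2.53, 2.53], [-0.77, 2.02], [0.04, 2.7], [-1, 4.14], [0.28, 2.66], [-3.11, 3.11]. Speed limits (rad/s): [2.57, 2.57, 3.14, 3.14, 3.14, 3.14].

### API

Orientations are given as a unit quaternion [w, x, y, z].
In Python, from bench import state, camera, close_job gives the robot as it stands. The module is installed in compiled form; this text tells all that it offers.
- The arm moves only by the tool drive_tool, never from a script. Its argument "deltas" is a list of rows, each an object of numbers: "dx", "dy", "dz": the shift along the tool's x, y, z in cm; "ax", "ay", "az": the turn, a rotation vector about the tool's x, y, z in degrees; "grip": the opening in per cent of the stroke, from 0 (shut) to 100 (fully open). A call has 1 to 12 rows; each row is the pose to reach, as a shift and turn from the pose commanded when the call began, along the tool's axes at that moment; what a row does not reach only later rows make up. A row lasts 1/12 s, in which the tool goes at most 41.7 mm and 7.16 degrees, less where a joint would pass 70% of its speed; a pose out of reach is approached as far as the arm can. A call with a gripper value outside its range is refused whole. The fingers move at their own pace and stop on an object; "newtons" is the grip in N (left out, the last holds). Time passes only in rows, so rows that repeat a pose let the fingers close. It gives the time, the measured TCP pose, the force and the opening at its end, in the units of the state.
- state(): the state, without advancing time (a new reading comes with each control period).
- camera(name): name is "scene" or "top" or "wrist"; returns a dict with "color" (384x512x3 uint8, red, green, blue), "range_z" (384x512 float32, m along the optical axis (not along the pixel's ray), 0 where there is no reading), "fx", "fy", "cx", "cy" (pixels), "world_from_camera" (4x4, takes a point from camera to world coordinates); the wrist camera has in their place "hand_eye" (4x4, takes a point from camera to tool coordinates, whose origin is the TCP and whose axes are the flange's). Camera axes: x right, y down, z forward; pixel columns grow to the right and rows downward; lengths in m; the calibration is good to about 2 mm. A picture is of the moment at which its call begins: read the wrist's pose just before it.
- close_job(): hands the job in, once; it reports no verdict.
The state is a dict: "time": time; "qpos": joint angles; "qd": joint speeds; "joint_efforts": joint torques, N m; "position": TCP position; "tcp_rot": TCP orientation; "ft_force": force on the tool from outside, world axes, zero at the start; "moment": the same for the moment, N m; "width": opening from 0.0 (shut) to 1.0 (fully open).
Only numpy, scipy, OpenCV 4.12 (cv2) and the standard library are available. Lean on these libraries where they do the work, as an engineer would, in place of code of your own. Each camera call takes 0.05 s, during which the arm holds its last target. There are 200 camera calls.

### The job

Lay out the cooking corner: stand the white jar on the middle of the round cork trivet, put the green scoop upright on the middle of that jar's lid, and lay the wooden spatula flat along the blue spoon rest, centred on it. Lay the garlic press flat on the counter midway between the trivet and the spoon rest, parallel to the rest. Do not tip the white jar over, and leave the blue jar, the amber bottle and the yellow mug where they stand.

Things in the scene. Friction and masses are not known exactly. Their poses are not given: they have to be found in the camera images.
- jar: white ceramic jar with a flat white lid fixed on it: a straight cylinder 60 mm in diameter, 80 mm tall in all, the lid its top 14 mm and flat on top; 0.2 to 0.45 kg. Loose, upright. Origin at the centre of its underside, z up.
- scoop: green plastic measuring scoop standing upright: a round cup, 40 mm in diameter, 30 mm tall, straight-sided and flat-based, with a flat handle 12 to 14 mm wide and 4 mm thick, whose top is level with the rim, reaching out along +x to 80 mm from the cup's axis. About 35 g, centre of mass within 9 mm of the cup's axis. Loose. Origin at the centre of the cup's underside, z up; the cup can be gripped across its y direction.
- press: stainless steel garlic press lying flat, closed, 166 mm long: two straight handles 20 mm wide, one above the other, together 22 mm high, from x = -83 to +42 mm, and a chamber 34 mm wide (38 mm at its pivot), 32 mm high at x = 37 to 79 mm (pivot to 83). The handles do not move. About 0.24 kg, centre of mass within 15 mm of the origin. Loose. Origin at mid-length on its underside, x along its length to the chamber, z up.
- spatula: wooden spatula lying flat, 250 mm long: handle 18 mm wide and 12 mm thick from x = -125 to +65 mm, blade 50 mm wide and 6 mm thick from there to x = +125 mm. About 70 g, balanced within 12 mm of the origin. Loose. Origin at mid-length on its underside, x along its length to the blade, z up.
- trivet: round cork trivet, a disc 110 mm in diameter and 8 mm thick, fixed flat on the counter. Origin at the centre of its underside, z up. Trivet and spoon rest lie side by side, 250 to 271 mm from centre to centre; either may be the left one.
- rest: blue ceramic spoon rest, a flat rectangular slab 160 mm long, 70 mm wide and 10 mm thick with a plain flat top, fixed on the counter. Origin at the centre of its underside, x along its length, y across it, z up.
- bluejar: blue ceramic jar with a blue lid, of the same shape as the white one (60 mm in diameter, 80 mm tall). Loose; stays where it is. Origin at the centre of its underside.
- bottle: amber glass bottle with a red cap and pale label, 60 mm in diameter, 190 mm tall, standing at the back left. Loose; stays where it is. Origin at the centre of its underside.
- mug: yellow mug, 80 mm in diameter, 90 mm tall, its handle to its +y, standing at the back right. Loose; stays where it is. Origin at the centre of its underside.
There are look-alikes about, which are no part of the job. There is more than one size of the scoop; the one meant has the size given above. Leave any purple look-alike of the jar alone.

How it is judged:
By the outcome, as a careful person would: the job done as asked, in the order asked, and still so for the second after the job is handed in, with the robot touching nothing.
It also fails if it takes over 102 s, if anything falls off the work surface, if the arm or the gripper's body presses on something with over 40 N, if the wrist force passes 120 N, or if a joint passes its speed limit or range.

## Working session

There is one attempt and no reset: what is moved stays moved. The work goes in short steps, Python scripts to look and compute and a tool call to move; the robot and the scene stay as the last step left them, time stands still between calls to the robot, and variables do not carry over. Pictures are saved under pics/ and viewed, about 12 in all and at most 16, crops included, and the job is handed in when it is done.

Besides the shell and the picture viewer there is one more tool, called after "Call:" as name([rows], argument=value, ...), one row to a line, values as JSON. drive_tool: Moves the arm, as the interface text tells. Its arguments: {"type":"object","properties":{"deltas":{"type":"array","items":{"type":"object","properties":{"dx":{"type":"number"},"dy":{"type":"number"},"dz":{"type":"number"},"ax":{"type":"number"},"ay":{"type":"number"},"az":{"type":"number"},"grip":{"type":"number"}}}},"newtons":{"type":"number"}},"required":["deltas"]}

```bash
mkdir -p pics; cat > h.py <<'E'
import numpy as np, cv2
from bench import state, camera
from scipy.spatial.transform import Rotation as R
def tool():
    s=state(); q=s["tcp_rot"]; T=np.eye(4); T[:3,:3]=R.from_quat([q[1],q[2],q[3],q[0]]).as_matrix(); T[:3,3]=s["position"]; return T
def cloud(name):
    T=tool(); c=camera(name); z=c["range_z"]; v,u=np.indices(z.shape)
    P=np.stack([(u-c["cx"])/c["fx"]*z,(v-c["cy"])/c["fy"]*z,z,np.ones_like(z)],-1)
    M=c["world_from_camera"] if name!="wrist" else T@c["hand_eye"]
    W=(P@M.T)[...,:3]; W[z==0]=np.nan
    return c["color"],W
def save(n,im): cv2.imwrite(f"pics/{n}.png",cv2.cvtColor(im,cv2.COLOR_RGB2BGR))
E
python3 - <<'E'
from h import *
s=state();print(s)
for n in("top","scene"):
    c,W=cloud(n); save(n+"0",c); np.savez(n+"0.npz",c=c,W=W)
    print(n,np.nanmin(W,(0,1)),np.nanmax(W,(0,1)))
E
```

```text
{'time': 0.0, 'qpos': array([ 1.09497636e+00,  3.42759895e-01,  1.52502889e+00, -1.84770703e-06,
        1.27539550e+00, -1.46025284e-01]), 'qd': array([-1.49948164e-03, -1.85003730e-03, -1.48760569e-03, -2.55327017e-05,
       -1.87768512e-04, -1.11341450e-03]), 'joint_efforts': array([-1.24838614e-03, -4.31241775e+01, -2.44222248e+01,  7.15914136e-02,
        5.58489596e-02, -1.00521468e-04]), 'position': array([0.16982184, 0.49633961, 0.22602153]), 'tcp_rot': array([-2.42628777e-04,  1.64150747e-01,  9.86434944e-01, -7.57929409e-04]), 'ft_force': array([0.12950292, 0.06611336, 0.29803803]), 'moment': array([-0.00876235,  0.00449199,  0.00135555]), 'width': 0.9996566110904457}
top [-0.08265833 -0.84274797 -0.00920619] [1.0471468  0.68470144 0.34060954]
scene [-1.33211219 -0.86228603 -0.39813682] [1.16756585 1.87229186 0.42827555]
```

View pics/top0.png

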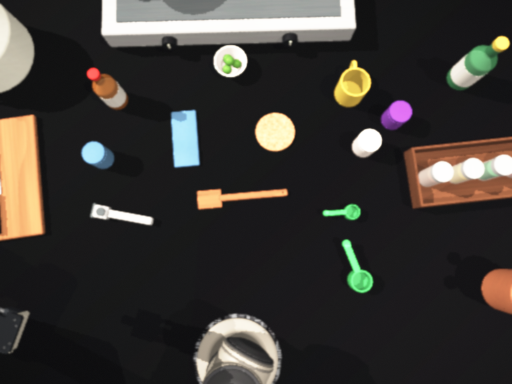

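View pics/scene0.png

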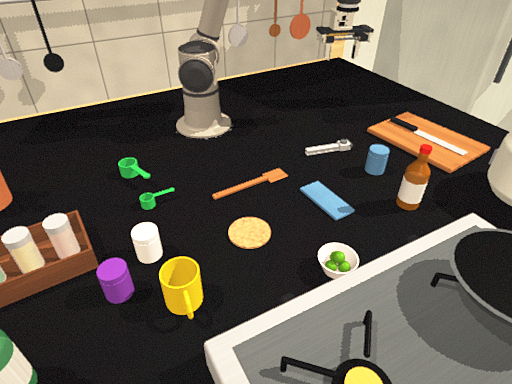

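The top view shows the rest at (185,138), trivet (275,132), spatula (242,197), press (120,214), white jar (366,143) with the purple jar close by at (396,115), and two scoops at (345,212) and (358,280). Next I'll measure them all.

```bash
cat > m.py <<'E'
from h import *
def blob(c,W,box,zmin=0.004,zmax=.3,mask=None):
    u0,v0,u1,v1=box; w=W[v0:v1,u0:u1].reshape(-1,3); col=c[v0:v1,u0:u1].reshape(-1,3).astype(int)
    k=(w[:,2]>zmin)&(w[:,2]<zmax)
    if mask is not None:k&=mask(col)
    return w[k],col[k]
def rect(w):
    (x,y),(a,b),t=cv2.minAreaRect(w[:,:2].astype(np.float32)*1000)
    if a<b:a,b,t=b,a,t+90
    return f"c=({x:.1f},{y:.1f}) {a:.0f}x{b:.0f} ang={(t+90)%180-90:.1f} z={np.percentile(w[:,2],[5,50,95]).round(4)} n={len(w)}"
E
python3 - <<'E'
from m import *
d=np.load("top0.npz");c,W=d["c"],d["W"]
bright=lambda q:q.max(1)>70
for n,b,zr in [("rest",(160,100,210,175),(.004,.05)),("trivet",(250,105,300,160),(.003,.05)),("spat",(190,180,295,215),(.003,.05)),("press",(85,198,160,230),(.003,.06)),
 ("wjar",(345,125,383,162),(.07,.1)),("purple",(376,95,416,133),(.07,.1)),("scoopS",(318,200,366,225),(.01,.06)),("scoopB",(335,235,378,298),(.01,.08)),("bluejar",(75,138,118,172),(.07,.1)),("bottle",(80,60,135,115),(.03,.2)),("mug",(325,55,378,112),(.07,.11)),("bowl",(205,40,252,80),(.0,.11))]:
    w,_=blob(c,W,b,*zr,mask=bright); print(n,rect(w))
# scoops: cup tops
for b in [(318,200,366,225),(335,235,378,298)]:
    w,_=blob(c,W,b,.005,.08,bright); w=w[w[:,2]>np.percentile(w[:,2],90)-.006]; print(rect(w))
# px scale
print(W[212,345],W[212,300], W[300,200])
E
```

```text
rest c=(603.4,134.9) 161x75 ang=2.9 z=[0.0065 0.0105 0.0142] n=1368
trivet c=(615.5,-120.1) 115x110 ang=-86.6 z=[0.0042 0.0082 0.012 ] n=1165
spat c=(434.7,-22.5) 255x54 ang=-86.3 z=[0.0038 0.0093 0.0149] n=854
press c=(390.1,310.4) 176x39 ang=78.6 z=[0.0062 0.0237 0.0335] n=584
wjar c=(565.6,-368.0) 59x57 ang=-5.1 z=[0.0758 0.0799 0.0833] n=407
purple c=(632.5,-430.4) 114x59 ang=-69.8 z=[0.075  0.0797 0.0831] n=406
scoopS c=(383.9,-292.5) 97x38 ang=84.6 z=[0.0156 0.0294 0.0334] n=183
scoopB c=(238.4,-325.3) 138x56 ang=8.4 z=[0.0152 0.0419 0.0466] n=438
bluejar c=(552.3,364.5) 60x57 ang=86.4 z=[0.0755 0.0804 0.0839] n=418
bottle c=(720.2,323.6) 60x53 ang=-53.8 z=[0.0412 0.123  0.1906] n=836
mug c=(729.6,-342.9) 95x79 ang=-43.2 z=[0.0719 0.0852 0.0919] n=318
bowl c=(829.0,4.4) 133x118 ang=-89.7 z=[0.0018 0.0297 0.0495] n=1038
c=(385.1,-294.0) 95x38 ang=81.9 z=[0.027  0.0301 0.0335] n=145
c=(238.4,-325.3) 138x56 ang=8.4 z=[0.0399 0.0429 0.0471] n=316
[ 0.37920315 -0.30293898  0.02811738] [ 0.38472895 -0.1836169   0.00310276] [0.1551563  0.09635738 0.00208438]
```

```bash
cat > go.py <<'E'
# usage: go.py x y z heading_of_jaw_deg [x y z h ...] : chained moves (mm, deg), each from the previous target
import sys; from h import *
T=tool(); p=T[:3,3]*1000; Rm=T[:3,:3]
a=[float(v) for v in sys.argv[1:]]
s=state(); print("now",p.round(1),"head",np.degrees(np.arctan2(Rm[1,1],Rm[0,1])).round(1),"q6",np.degrees(s["qpos"][5]).round(0),"w",round(s["width"],3),"F",s["ft_force"].round(1),"t",round(s["time"],2))
for i in range(0,len(a),4):
    t=np.array(a[i:i+3]); h=a[i+3]
    cur=np.degrees(np.arctan2(Rm[1,1],Rm[0,1])); d=(h-cur+90)%180-90; H=np.radians(cur+d)
    y=np.array([np.cos(H),np.sin(H),0]); z=np.array([0,0,-1.]); R2=np.stack([np.cross(y,z),y,z],1)
    dl=Rm.T@(t-p)/10; rv=np.degrees(R.from_matrix(Rm.T@R2).as_rotvec())
    n=max(np.linalg.norm(dl)*10/41.7,np.linalg.norm(rv)/7.16)
    print("d",dl.round(2),"a",rv.round(1),"rows>=%.1f"%n, "q6~",round(np.degrees(np.arctan2(t[1],t[0]))-(cur+d)))
    p,Rm=t,R2
E
python3 go.py 480 60 230 45 530 -340 230 43
python3 - <<'E'
from bench import camera
c=camera("wrist"); print(c["hand_eye"].round(3),c["fx"],c["cx"],c["cy"])
E
```

```text
now [169.8 496.4 226.1] head 71.1 q6 -8.0 w 0.998 F [0.3 0.  0.3] t 0.1
d [-43.48 -31.24  -0.36] a [-0.1  0.  26.1] rows>=12.8 q6~ -38
d [-31.82 -24.75   0.  ] a [0. 0. 2.] rows>=9.7 q6~ -76
[[-0.001 -0.968 -0.251  0.067]
 [ 1.    -0.001  0.    -0.001]
 [-0.    -0.251  0.968 -0.159]
 [ 0.     0.     0.     1.   ]] 293.96344992221935 257.797700268811 187.48691803387555
```

Call:
drive_tool([
  {"dx": -43.5, "dy": -31.2, "dz": -0.4, "az": 26, "grip": 100},
  {"dx": -43.5, "dy": -31.2, "dz": -0.4, "az": 26},
  {"dx": -43.5, "dy": -31.2, "dz": -0.4, "az": 26},
  {"dx": -43.5, "dy": -31.2, "dz": -0.4, "az": 26},
  {"dx": -43.5, "dy": -31.2, "dz": -0.4, "az": 26},
  {"dx": -43.5, "dy": -31.2, "dz": -0.4, "az": 26},
  {"dx": -43.5, "dy": -31.2, "dz": -0.4, "az": 26},
  {"dx": -43.5, "dy": -31.2, "dz": -0.4, "az": 26},
  {"dx": -43.5, "dy": -31.2, "dz": -0.4, "az": 26},
  {"dx": -43.5, "dy": -31.2, "dz": -0.4, "az": 26},
  {"dx": -43.5, "dy": -31.2, "dz": -0.4, "az": 26},
  {"dx": -43.5, "dy": -31.2, "dz": -0.4, "az": 26},
])

```text
$.deltas[0]: bad value
```

```bash
python3 go.py 550 -340 230 43
```

```text
now [169.9 496.5 226.2] head 71.1 q6 -8.0 w 0.995 F [-0.5  0.5 -0.3] t 0.15
d [-63.05 -66.83  -0.31] a [-0.1  0.  28.1] rows>=22.0 q6~ -75
```

Call:
drive_tool([
  {"dx": -43.5, "dy": -31.2, "dz": -0.4, "ax": 0, "ay": 0, "az": 26, "grip": 100},
])

```text
time: 0.23
position: [0.1918, 0.4659, 0.2264]
tcp_rot: [-0.001, 0.223, 0.975, 0.001]
ft_force: [0.7, -0.4, -0.0]
width: 1.001
```

Call:
drive_tool([
  {"dx": -3, "dy": -2, "dz": 0, "az": 2, "grip": 99},
])

```text
$.deltas[0]: bad value
```

```bash
python3 go.py 480 60 230 45 550 -340 230 43
```

```text
now [191.8 465.9 226.4] head 64.2 q6 -5.0 w 1.001 F [ 0.7 -0.4 -0. ] t 0.23
d [-43.59 -24.04  -0.49] a [ 0.1 -0.1 19.2] rows>=11.9 q6~ -38
d [-33.23 -23.33   0.  ] a [0. 0. 2.] rows>=9.7 q6~ -75
```

Call:
drive_tool([
  {"dx": -43.6, "dy": -24, "dz": -0.4, "ax": 0, "ay": 0, "az": 19, "grip": 100},
  {"dx": -43.6, "dy": -24, "dz": -0.4, "ax": 0, "ay": 0, "az": 19, "grip": 100},
  {"dx": -43.6, "dy": -24, "dz": -0.4, "ax": 0, "ay": 0, "az": 19, "grip": 100},
  {"dx": -43.6, "dy": -24, "dz": -0.4, "ax": 0, "ay": 0, "az": 19, "grip": 100},
  {"dx": -43.6, "dy": -24, "dz": -0.4, "ax": 0, "ay": 0, "az": 19, "grip": 100},
  {"dx": -43.6, "dy": -24, "dz": -0.4, "ax": 0, "ay": 0, "az": 19, "grip": 100},
  {"dx": -43.6, "dy": -24, "dz": -0.4, "ax": 0, "ay": 0, "az": 19, "grip": 100},
  {"dx": -43.6, "dy": -24, "dz": -0.4, "ax": 0, "ay": 0, "az": 19, "grip": 100},
  {"dx": -43.6, "dy": -24, "dz": -0.4, "ax": 0, "ay": 0, "az": 19, "grip": 100},
  {"dx": -43.6, "dy": -24, "dz": -0.4, "ax": 0, "ay": 0, "az": 19, "grip": 100},
  {"dx": -43.6, "dy": -24, "dz": -0.4, "ax": 0, "ay": 0, "az": 19, "grip": 100},
  {"dx": -43.6, "dy": -24, "dz": -0.4, "ax": 0, "ay": 0, "az": 19, "grip": 100},
])

```text
time: 1.23
position: [0.4812, 0.0534, 0.231]
tcp_rot: [-0.0, 0.383, 0.924, 0.0]
ft_force: [0.2, 0.9, -0.2]
width: 1.0
```

```bash
python3 go.py 550 -340 230 43
```

```text
now [481.2  53.4 231. ] head 44.9 q6 -48.0 w 1.0 F [ 0.2  0.9 -0.2] t 1.23
d [-32.72 -22.9    0.09] a [ 0.  -0.   1.9] rows>=9.6 q6~ -75
```

Call:
drive_tool([
  {"dx": -32.7, "dy": -22.9, "dz": 0, "ax": 0, "ay": 0, "az": 2, "grip": 100},
  {"dx": -32.7, "dy": -22.9, "dz": 0, "ax": 0, "ay": 0, "az": 2, "grip": 100},
  {"dx": -32.7, "dy": -22.9, "dz": 0, "ax": 0, "ay": 0, "az": 2, "grip": 100},
  {"dx": -32.7, "dy": -22.9, "dz": 0, "ax": 0, "ay": 0, "az": 2, "grip": 100},
  {"dx": -32.7, "dy": -22.9, "dz": 0, "ax": 0, "ay": 0, "az": 2, "grip": 100},
  {"dx": -32.7, "dy": -22.9, "dz": 0, "ax": 0, "ay": 0, "az": 2, "grip": 100},
  {"dx": -32.7, "dy": -22.9, "dz": 0, "ax": 0, "ay": 0, "az": 2, "grip": 100},
  {"dx": -32.7, "dy": -22.9, "dz": 0, "ax": 0, "ay": 0, "az": 2, "grip": 100},
  {"dx": -32.7, "dy": -22.9, "dz": 0, "ax": 0, "ay": 0, "az": 2, "grip": 100},
  {"dx": -32.7, "dy": -22.9, "dz": 0, "ax": 0, "ay": 0, "az": 2, "grip": 100},
  {"dx": -32.7, "dy": -22.9, "dz": 0, "ax": 0, "ay": 0, "az": 2, "grip": 100},
])

```text
time: 2.15
position: [0.5487, -0.3427, 0.2293]
tcp_rot: [-0.0, 0.401, 0.916, -0.001]
ft_force: [-1.0, 0.2, -0.1]
width: 1.0
```

```bash
cat > wr.py <<'E'
import sys; from m import *
c,W=cloud("wrist"); save(sys.argv[1],c); np.savez("w.npz",c=c,W=W)
E
python3 wr.py w1; python3 - <<'E'
from m import *
d=np.load("w.npz");c,W=d["c"],d["W"]
w=W.reshape(-1,3); q=c.reshape(-1,3).astype(int)
k=(w[:,2]>.07)&(w[:,2]<.09)&(abs(w[:,0]-.5656)<.045)&(abs(w[:,1]+.368)<.045)&(q.min(1)>110)
print(cv2.minEnclosingCircle((w[k,:2]*1000).astype(np.float32)),w[k].mean(0),np.median(w[k,2]))
# trivet, rest refined from top by color
d=np.load("top0.npz");c,W=d["c"],d["W"]
w,q=blob(c,W,(250,105,300,160),-.01,.05,lambda q:q.max(1)>110); print("trivet",cv2.minEnclosingCircle((w[:,:2]*1000).astype(np.float32)),w.mean(0))
w,q=blob(c,W,(160,100,210,175),-.01,.05,lambda q:q.max(1)>110); print("rest",rect(w),w.mean(0))
e=np.linalg.eigh(np.cov(w[:,:2].T))[1][:,1]; print(np.degrees(np.arctan2(e[1],e[0])))
E
python3 go.py 566 -368 230 43 566 -368 35 43
```

```text
((564.875, -368.86151123046875), 29.932435989379883) [ 0.56389502 -0.36761809  0.08010221] 0.08027418777227976
trivet ((617.3023071289062, -121.8175048828125), 58.57468795776367) [ 0.61526471 -0.12139971  0.0075491 ]
rest c=(605.7,135.2) 165x75 ang=3.3 z=[0.0032 0.0103 0.0142] n=1446 [0.60206388 0.1337936  0.00985815]
-176.79977194532708
now [ 548.7 -339.9  229.5] head 42.7 q6 -81.0 w 0.998 F [-0.1  0.2  0.3] t 2.2
d [-3.24 -0.64 -0.06] a [-0.  -0.1 -0.3] rows>=0.8 q6~ -76
d [ 0.   0.  19.5] a [0. 0. 0.] rows>=4.7 q6~ -76
```

View pics/w1.png

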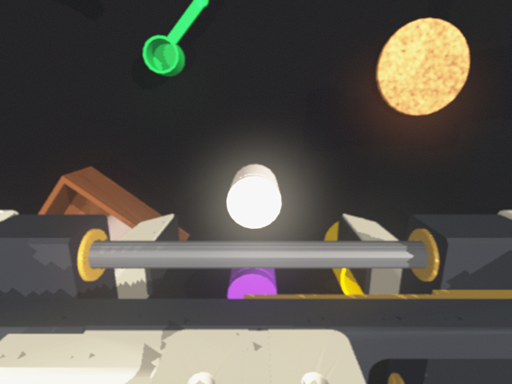

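The wrist view shows the white jar at (254,200), with the purple one behind it and the rack near the left finger. I'll check clearance along the jaw axis before descending.

```bash
cat > clr.py <<'E'
# clr.py gx gy heading : heights of things in the gripper frame footprint (top0)
import sys; from m import *
gx,gy,h=[float(v) for v in sys.argv[1:4]]
d=np.load(sys.argv[4] if len(sys.argv)>4 else "top0.npz");w=d["W"].reshape(-1,3); H=np.radians(h); r=(w[:,:2]*1000-[gx,gy])
a=r@[np.cos(H),np.sin(H)]; b=r@[-np.sin(H),np.cos(H)]
for lo in range(-120,120,15):
    k=(a>=lo)&(a<lo+15)
    f=lambda kk:round(np.nanmax(w[kk,2],initial=0)*1000)
    print(lo,"fing",f(k&(abs(b)<18)),"body",f(k&(abs(b)<48)))
E
python3 clr.py 565 -368.5 43
```

```text
-120 fing 6 body 6
-105 fing 4 body 6
-90 fing 5 body 5
-75 fing 5 body 5
-60 fing 6 body 7
-45 fing 4 body 5
-30 fing 86 body 86
-15 fing 85 body 85
0 fing 85 body 85
15 fing 84 body 84
30 fing 5 body 6
45 fing 4 body 6
60 fing 5 body 6
75 fing 7 body 7
90 fing 7 body 7
105 fing 5 body 6
```

Call:
drive_tool([
  {"dx": -3.2, "dy": -0.75, "dz": 0, "ax": 0, "ay": 0, "az": 0, "grip": 100},
  {"dx": -3.2, "dy": -0.75, "dz": 3, "ax": 0, "ay": 0, "az": 0, "grip": 100},
  {"dx": -3.2, "dy": -0.75, "dz": 7, "ax": 0, "ay": 0, "az": 0, "grip": 100},
  {"dx": -3.2, "dy": -0.75, "dz": 11, "ax": 0, "ay": 0, "az": 0, "grip": 100},
  {"dx": -3.2, "dy": -0.75, "dz": 15, "ax": 0, "ay": 0, "az": 0, "grip": 100},
  {"dx": -3.2, "dy": -0.75, "dz": 18, "ax": 0, "ay": 0, "az": 0, "grip": 100},
  {"dx": -3.2, "dy": -0.75, "dz": 19.5, "ax": 0, "ay": 0, "az": 0, "grip": 100},
  {"dx": -3.2, "dy": -0.75, "dz": 19.5, "ax": 0, "ay": 0, "az": 0, "grip": 100},
  {"dx": -3.2, "dy": -0.75, "dz": 19.5, "ax": 0, "ay": 0, "az": 0, "grip": 60},
  {"dx": -3.2, "dy": -0.75, "dz": 19.5, "ax": 0, "ay": 0, "az": 0, "grip": 40},
  {"dx": -3.2, "dy": -0.75, "dz": 19.5, "ax": 0, "ay": 0, "az": 0, "grip": 40},
  {"dx": -3.2, "dy": -0.75, "dz": 19.5, "ax": 0, "ay": 0, "az": 0, "grip": 40},
], newtons=25)

```text
time: 3.2
position: [0.5665, -0.3665, 0.0381]
tcp_rot: [0.002, 0.399, 0.917, -0.0]
ft_force: [0.5, 0.2, 0.7]
width: 0.763
```

Call:
drive_tool([
  {"dx": 0, "dy": 0, "dz": 0, "ax": 0, "ay": 0, "az": 0, "grip": 30},
  {"dx": 0, "dy": 0, "dz": 0, "ax": 0, "ay": 0, "az": 0, "grip": 20},
  {"dx": 0, "dy": 0, "dz": 0, "ax": 0, "ay": 0, "az": 0, "grip": 20},
  {"dx": 0, "dy": 0, "dz": 0, "ax": 0, "ay": 0, "az": 0, "grip": 20},
], newtons=30)

```text
time: 3.53
position: [0.5659, -0.3667, 0.0373]
tcp_rot: [0.001, 0.399, 0.917, -0.0]
ft_force: [-1.6, -0.2, 6.7]
width: 0.65
```

```bash
python3 go.py 565 -368.5 130 43 615.5 -121 130 43
```

```text
now [ 565.9 -366.7   37.3] head 42.9 q6 -82.0 w 0.65 F [-1.6 -0.2  6.7] t 3.53
d [-0.09 -0.19 -9.27] a [-0.   0.1 -0.1] rows>=2.2 q6~ -76
d [14.66 20.57  0.  ] a [0. 0. 0.] rows>=6.1 q6~ -54
```

Call:
drive_tool([
  {"dx": 0, "dy": 0, "dz": -2, "ax": 0, "ay": 0, "az": 0, "grip": 20},
  {"dx": 0, "dy": 0, "dz": -5, "ax": 0, "ay": 0, "az": 0, "grip": 20},
  {"dx": 0, "dy": 0, "dz": -8, "ax": 0, "ay": 0, "az": 0, "grip": 20},
  {"dx": 2, "dy": 2.8, "dz": -8, "ax": 0, "ay": 0, "az": 0, "grip": 20},
  {"dx": 4, "dy": 5.6, "dz": -8, "ax": 0, "ay": 0, "az": 0, "grip": 20},
  {"dx": 6, "dy": 8.4, "dz": -8, "ax": 0, "ay": 0, "az": 0, "grip": 20},
  {"dx": 8, "dy": 11.2, "dz": -8, "ax": 0, "ay": 0, "az": 0, "grip": 20},
  {"dx": 10, "dy": 14, "dz": -8, "ax": 0, "ay": 0, "az": 0, "grip": 20},
  {"dx": 12, "dy": 16.8, "dz": -8, "ax": 0, "ay": 0, "az": 0, "grip": 20},
  {"dx": 14, "dy": 19.6, "dz": -8, "ax": 0, "ay": 0, "az": 0, "grip": 20},
  {"dx": 14.6, "dy": 20.4, "dz": -8, "ax": 0, "ay": 0, "az": 0, "grip": 20},
  {"dx": 14.6, "dy": 20.4, "dz": -8, "ax": 0, "ay": 0, "az": 0, "grip": 20},
])

```text
time: 4.53
position: [0.6155, -0.1167, 0.1154]
tcp_rot: [-0.001, 0.397, 0.918, 0.0]
ft_force: [0.7, -0.1, -4.6]
width: 0.65
```

```bash
python3 wr.py w2; python3 - <<'E'
from m import *
d=np.load("w.npz");c,W=d["c"],d["W"]
w=W.reshape(-1,3); q=c.reshape(-1,3).astype(int)
k=(w[:,2]>.003)&(w[:,2]<.015)&(abs(w[:,0]-.615)<.08)&(abs(w[:,1]+.121)<.08)&(q.max(1)>90)
p=w[k,:2]*1000; print(k.sum(),cv2.minEnclosingCircle(p.astype(np.float32)))
k=(w[:,2]>.1)&(w[:,2]<.2)&(q.min(1)>110)
p=w[k]; p=p[np.hypot(p[:,0]-.615,p[:,1]+.121)<.04]; print(len(p),p.mean(0),p.min(0),p.max(0))
s=state(); print(s["position"],s["ft_force"])
E
python3 go.py 615.5 -121 50 43
```

```text
5202 ((615.367431640625, -122.12942504882812), 54.91656494140625)
15253 [ 0.60303166 -0.10661411  0.16685661] [ 0.57507263 -0.14586505  0.10003749] [ 0.64447664 -0.08106178  0.19999961]
[ 0.61534887 -0.1187906   0.11546696] [ 0.70929116 -0.66423954 -3.50214513]
now [ 615.3 -118.8  115.5] head 43.1 q6 -61.0 w 0.646 F [ 0.7 -0.7 -3.5] t 4.58
d [-0.18 -0.14  6.55] a [-0.  -0.1  0.1] rows>=1.6 q6~ -54
```

View pics/w2.png

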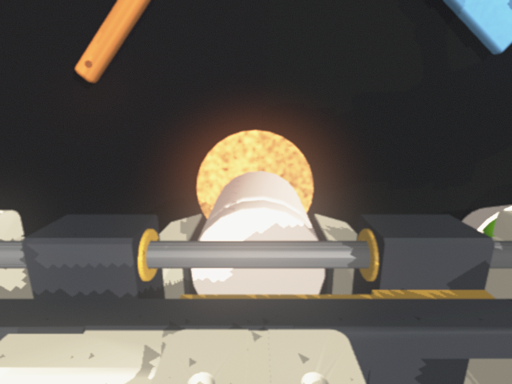

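Call:
drive_tool([
  {"dx": 0, "dy": 0, "dz": 2.5, "ax": 0, "ay": 0, "az": 0, "grip": 20},
  {"dx": 0, "dy": 0, "dz": 5, "ax": 0, "ay": 0, "az": 0, "grip": 20},
  {"dx": 0, "dy": 0, "dz": 5.5, "ax": 0, "ay": 0, "az": 0, "grip": 20},
  {"dx": 0, "dy": 0, "dz": 5.5, "ax": 0, "ay": 0, "az": 0, "grip": 20},
  {"dx": 0, "dy": 0, "dz": 5.5, "ax": 0, "ay": 0, "az": 0, "grip": 20},
])

```text
time: 5.0
position: [0.6156, -0.1214, 0.0614]
tcp_rot: [0.0, 0.4, 0.917, -0.0]
ft_force: [0.5, -0.4, -3.0]
width: 0.647
```

```bash
python3 go.py 614.8 -121.1 46 43
```

```text
now [ 615.6 -121.4   61.4] head 42.9 q6 -61.0 w 0.647 F [ 0.5 -0.4 -3. ] t 5.0
d [ 0.08 -0.04  1.54] a [-0.   0.  -0.1] rows>=0.4 q6~ -54
```

Call:
drive_tool([
  {"dx": 0, "dy": 0, "dz": 0.8, "ax": 0, "ay": 0, "az": 0, "grip": 20},
  {"dx": 0, "dy": 0, "dz": 1.3, "ax": 0, "ay": 0, "az": 0, "grip": 20},
  {"dx": 0, "dy": 0, "dz": 1.5, "ax": 0, "ay": 0, "az": 0, "grip": 20},
  {"dx": 0, "dy": 0, "dz": 1.5, "ax": 0, "ay": 0, "az": 0, "grip": 20},
])

```text
time: 5.33
position: [0.6153, -0.1202, 0.0457]
tcp_rot: [-0.0, 0.399, 0.917, 0.0]
ft_force: [0.2, -0.4, -3.6]
width: 0.647
```

Call:
drive_tool([
  {"dx": 0, "dy": 0, "dz": 0.1, "ax": 0, "ay": 0, "az": 0, "grip": 68},
  {"dx": 0, "dy": 0, "dz": 0.1, "ax": 0, "ay": 0, "az": 0, "grip": 72},
  {"dx": 0, "dy": 0, "dz": 0.1, "ax": 0, "ay": 0, "az": 0, "grip": 85},
  {"dx": 0, "dy": 0, "dz": 0.1, "ax": 0, "ay": 0, "az": 0, "grip": 100},
  {"dx": 0, "dy": 0, "dz": 0.1, "ax": 0, "ay": 0, "az": 0, "grip": 100},
])

```text
time: 5.75
position: [0.6158, -0.1203, 0.0455]
tcp_rot: [0.0, 0.399, 0.917, 0.0]
ft_force: [0.2, 0.4, 0.3]
width: 0.893
```

```bash
python3 go.py 615 -121 190 43 410 -280 190 8
```

```text
now [ 615.8 -120.3   45.5] head 42.9 q6 -61.0 w 0.893 F [0.2 0.4 0.3] t 5.75
d [-1.000e-02 -1.000e-01 -1.445e+01] a [ 0.   0.  -0.1] rows>=3.5 q6~ -54
d [  2.35 -25.84   0.  ] a [ 0.  0. 35.] rows>=6.2 q6~ -42
```

Call:
drive_tool([
  {"dx": 0, "dy": 0, "dz": -3, "ax": 0, "ay": 0, "az": 0, "grip": 100},
  {"dx": 0, "dy": 0, "dz": -7, "ax": 0, "ay": 0, "az": 0, "grip": 100},
  {"dx": 0, "dy": 0, "dz": -11, "ax": 0, "ay": 0, "az": 0, "grip": 100},
  {"dx": 0, "dy": 0, "dz": -14.5, "ax": 0, "ay": 0, "az": 0, "grip": 100},
  {"dx": 2.3, "dy": -25.8, "dz": -14.5, "ax": 0, "ay": 0, "az": 35, "grip": 100},
  {"dx": 2.3, "dy": -25.8, "dz": -14.5, "ax": 0, "ay": 0, "az": 35, "grip": 100},
  {"dx": 2.3, "dy": -25.8, "dz": -14.5, "ax": 0, "ay": 0, "az": 35, "grip": 100},
  {"dx": 2.3, "dy": -25.8, "dz": -14.5, "ax": 0, "ay": 0, "az": 35, "grip": 100},
  {"dx": 2.3, "dy": -25.8, "dz": -14.5, "ax": 0, "ay": 0, "az": 35, "grip": 100},
  {"dx": 2.3, "dy": -25.8, "dz": -14.5, "ax": 0, "ay": 0, "az": 35, "grip": 100},
  {"dx": 2.3, "dy": -25.8, "dz": -14.5, "ax": 0, "ay": 0, "az": 35, "grip": 100},
  {"dx": 2.3, "dy": -25.8, "dz": -14.5, "ax": 0, "ay": 0, "az": 35, "grip": 100},
])

```text
time: 6.75
position: [0.4092, -0.2809, 0.1905]
tcp_rot: [0.0, 0.658, 0.753, -0.0]
ft_force: [0.8, 0.3, -0.1]
width: 0.998
```

Call:
drive_tool([
  {"dx": 0, "dy": 0, "dz": 0, "ax": 0, "ay": 0, "az": 0, "grip": 100},
  {"dx": 0, "dy": 0, "dz": 0, "ax": 0, "ay": 0, "az": 0, "grip": 100},
])

```text
time: 6.92
position: [0.4119, -0.2786, 0.1902]
tcp_rot: [0.0, 0.656, 0.755, 0.0]
ft_force: [-0.1, 0.9, 0.0]
width: 0.998
```

```bash
python3 wr.py w3; cat > scoop.py <<'E'
from m import *
d=np.load("w.npz");c,W=d["c"],d["W"]
q=c.astype(int); g=(q[...,1]>q[...,0]+50)&(q[...,1]>q[...,2]+30)
n,l,st,_=cv2.connectedComponentsWithStats(g.astype(np.uint8))
for i in range(1,n):
    if st[i,4]<200: continue
    w=W[l==i]; w=w[np.isfinite(w[:,0])]
    top=w[(w[:,2]>np.percentile(w[:,2],97)-.006)]
    print(st[i],rect(top))
    p=top[:,:2]*1000; m=p.mean(0); e=np.linalg.eigh(np.cov(p.T))[1][:,1]; a=(p-m)@e; b=(p-m)@[-e[1],e[0]]
    if abs(np.percentile(b[a>0],98)-np.percentile(b[a>0],2))>abs(np.percentile(b[a<0],98)-np.percentile(b[a<0],2)): e=-e;a=-a;b=-b
    # cup = all points beyond 35mm from cup-end ; circle fit via minEnclosingCircle
    cup=p[a<a.min()+36]; cc,r=cv2.minEnclosingCircle(cup.astype(np.float32))
    tip=p[a>a.max()-15].mean(0); v=tip-cc
    print("cup",np.round(cc,1),"r",round(r,1),"handle head",np.degrees(np.arctan2(v[1],v[0])).round(1),"len",(a.max()-a.min()).round(0))
E
python3 scoop.py; python3 go.py
```

```text
[ 207  136   37   89 1831] c=(374.3,-294.0) 98x39 ang=-78.7 z=[0.0281 0.0304 0.0316] n=911
cup [ 379.9 -322.8] r 19.9 handle head 91.1 len 99.0
[  27  164  131   51 4037] c=(237.7,-322.3) 140x49 ang=9.1 z=[0.04   0.0432 0.0445] n=1901
cup [ 187.6 -328.9] r 26.2 handle head 16.2 len 141.0
now [ 412.1 -278.4  190.1] head 8.0 q6 -51.0 w 1.002 F [-1.   0.4  0.1] t 6.97
```

View pics/w3.png

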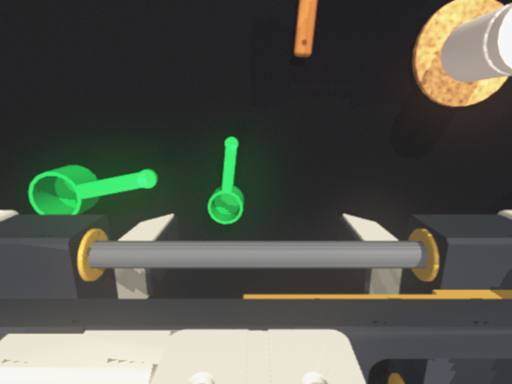

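The wrist view shows the target scoop's cup at (226,205), with its handle to (232,140). The larger scoop's handle tip is nearby at (148,179), so I'll go down with the jaws only partly open.

```bash
python3 go.py 380 -322.5 190 1.5 380 -322.5 8 1.5
```

```text
now [ 412.1 -278.4  190.1] head 8.0 q6 -51.0 w 1.002 F [-1.   0.4  0.1] t 6.97
d [-3.92 -3.79  0.  ] a [ 0.  -0.   6.5] rows>=1.3 q6~ -42
d [ 0.   0.  18.2] a [ 0.  0. -0.] rows>=4.4 q6~ -42
```

Call:
drive_tool([
  {"dx": -3.9, "dy": -3.8, "dz": 0, "ax": 0, "ay": 0, "az": 6.5, "grip": 70},
  {"dx": -3.9, "dy": -3.8, "dz": 2, "ax": 0, "ay": 0, "az": 6.5, "grip": 70},
  {"dx": -3.9, "dy": -3.8, "dz": 6, "ax": 0, "ay": 0, "az": 6.5, "grip": 70},
  {"dx": -3.9, "dy": -3.8, "dz": 10, "ax": 0, "ay": 0, "az": 6.5, "grip": 70},
  {"dx": -3.9, "dy": -3.8, "dz": 12, "ax": 0, "ay": 0, "az": 6.5, "grip": 70},
  {"dx": -3.9, "dy": -3.8, "dz": 13, "ax": 0, "ay": 0, "az": 6.5, "grip": 70},
  {"dx": -3.9, "dy": -3.8, "dz": 13, "ax": 0, "ay": 0, "az": 6.5, "grip": 70},
  {"dx": -3.9, "dy": -3.8, "dz": 13, "ax": 0, "ay": 0, "az": 6.5, "grip": 70},
])

```text
time: 7.63
position: [0.3798, -0.3229, 0.0604]
tcp_rot: [0.0, 0.698, 0.716, 0.0]
ft_force: [0.5, -0.0, 0.4]
width: 0.701
```

```bash
python3 go.py 380 -322.5 8 1.5
```

```text
now [ 379.8 -322.9   60.4] head 1.5 q6 -51.0 w 0.701 F [ 0.5 -0.   0.4] t 7.63
d [0.05 0.02 5.24] a [0. 0. 0.] rows>=1.3 q6~ -42
```

Call:
drive_tool([
  {"dx": 0, "dy": 0, "dz": 2.5, "ax": 0, "ay": 0, "az": 0, "grip": 70},
  {"dx": 0, "dy": 0, "dz": 4.5, "ax": 0, "ay": 0, "az": 0, "grip": 70},
  {"dx": 0, "dy": 0, "dz": 5.2, "ax": 0, "ay": 0, "az": 0, "grip": 70},
  {"dx": 0, "dy": 0, "dz": 5.2, "ax": 0, "ay": 0, "az": 0, "grip": 70},
  {"dx": 0, "dy": 0, "dz": 5.2, "ax": 0, "ay": 0, "az": 0, "grip": 48},
  {"dx": 0, "dy": 0, "dz": 5.2, "ax": 0, "ay": 0, "az": 0, "grip": 40},
  {"dx": 0, "dy": 0, "dz": 5.2, "ax": 0, "ay": 0, "az": 0, "grip": 30},
  {"dx": 0, "dy": 0, "dz": 5.2, "ax": 0, "ay": 0, "az": 0, "grip": 20},
  {"dx": 0, "dy": 0, "dz": 5.2, "ax": 0, "ay": 0, "az": 0, "grip": 20},
  {"dx": 0, "dy": 0, "dz": 5.2, "ax": 0, "ay": 0, "az": 0, "grip": 20},
], newtons=15)

```text
time: 8.47
position: [0.3792, -0.3235, 0.0089]
tcp_rot: [0.001, 0.698, 0.716, -0.0]
ft_force: [-0.1, 0.5, 5.8]
width: 0.436
```

```bash
python3 go.py 380 -322.5 190 1.5 615.4 -121 190 -90
```

```text
now [ 379.2 -323.5    8.9] head 1.4 q6 -51.0 w 0.436 F [-0.1  0.5  5.8] t 8.47
d [  0.08   0.1  -18.11] a [ 0.1  0.1 -0.1] rows>=4.3 q6~ -42
d [19.53 24.06  0.  ] a [  0.    0.  -88.5] rows>=12.4 q6~ -101
```

Call:
drive_tool([
  {"dx": 0, "dy": 0, "dz": -3, "ax": 0, "ay": 0, "az": 0, "grip": 20},
  {"dx": 0, "dy": 0, "dz": -7, "ax": 0, "ay": 0, "az": 3, "grip": 20},
  {"dx": 2, "dy": 2.5, "dz": -10, "ax": 0, "ay": 0, "az": 10, "grip": 20},
  {"dx": 4, "dy": 5, "dz": -13, "ax": 0, "ay": 0, "az": 17, "grip": 20},
  {"dx": 6, "dy": 7.5, "dz": -15, "ax": 0, "ay": 0, "az": 24, "grip": 20},
  {"dx": 8.5, "dy": 10, "dz": -17, "ax": 0, "ay": 0, "az": 31, "grip": 20},
  {"dx": 11, "dy": 13, "dz": -18, "ax": 0, "ay": 0, "az": 38, "grip": 20},
  {"dx": 13.5, "dy": 16, "dz": -18, "ax": 0, "ay": 0, "az": 45, "grip": 20},
  {"dx": 16, "dy": 19, "dz": -18, "ax": 0, "ay": 0, "az": 52, "grip": 20},
  {"dx": 18, "dy": 21.5, "dz": -18, "ax": 0, "ay": 0, "az": 59, "grip": 20},
  {"dx": 19.5, "dy": 24.1, "dz": -18, "ax": 0, "ay": 0, "az": 66, "grip": 20},
  {"dx": 19.5, "dy": 24.1, "dz": -18, "ax": 0, "ay": 0, "az": 70, "grip": 20},
])

```text
time: 9.47
position: [0.6182, -0.1181, 0.1875]
tcp_rot: [-0.0, 0.983, 0.185, 0.001]
ft_force: [-1.0, 0.2, -0.1]
width: 0.435
```

Call:
drive_tool([
  {"dx": 0, "dy": 0, "dz": 0, "ax": 0, "ay": 0, "az": 0, "grip": 20},
  {"dx": 0, "dy": 0, "dz": 0, "ax": 0, "ay": 0, "az": 0, "grip": 20},
])

```text
time: 9.63
position: [0.6143, -0.1219, 0.1876]
tcp_rot: [-0.0, 0.982, 0.188, -0.001]
ft_force: [-0.4, -0.3, -0.3]
width: 0.435
```

```bash
cat > two.py <<'E'
from m import *
from scipy.optimize import least_squares
import sys
c,W=cloud("wrist"); save(sys.argv[1],c); np.savez("w.npz",c=c,W=W)
def circ(p,r):
    # fit known radius to convex hull points
    h=cv2.convexHull(p.astype(np.float32))[:,0]
    return least_squares(lambda x:np.hypot(*(h-x).T)-r,h.mean(0),loss="soft_l1").x.round(1)
w=W.reshape(-1,3)*1000; q=c.reshape(-1,3).astype(int)
k=(abs(w[:,2]-88)<5)&(np.hypot(w[:,0]-615,w[:,1]+121)<45)&(q.min(1)>90); p=w[k,:2]
print("lid",k.sum(),circ(p,30),np.median(w[k,2]), p.min(0),p.max(0))
E
python3 two.py w4; python3 go.py 615.4 -121 110 -68.5
```

```text
lid 1439 [ 615.7 -121.1] 88.66364474484789 [ 590.67916799 -150.9943106 ] [645.32247295 -91.30620553]
now [ 614.1 -122.4  187.8] head -68.4 q6 50.0 w 0.435 F [-0.3  0.9 -0.8] t 9.68
d [ 0.18 -0.07  7.78] a [-0.   0.1  0.1] rows>=1.9 q6~ 57
```

View pics/w4.png

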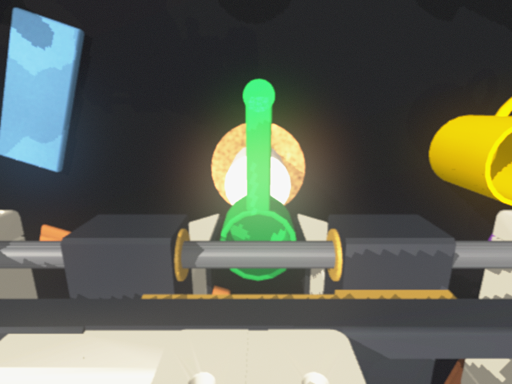

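```bash
python3 scoop.py; python3 go.py 615.5 -121.2 120 -68.5
```

```text
[ 220   78   77  163 5584] c=(654.4,-108.2) 78x39 ang=20.4 z=[0.2078 0.2091 0.2102] n=3904
cup [ 630.3 -117.5] r 23.2 handle head 22.4 len 78.0
[230 268  56  13 476] c=(616.6,-118.9) 44x28 ang=31.8 z=[0.2055 0.2088 0.2103] n=409
cup [ 617.6 -120.9] r 22.3 handle head -151.0 len 40.0
now [ 614.1 -122.4  187.8] head -68.4 q6 50.0 w 0.435 F [-0.3  0.9 -0.8] t 9.68
d [ 0.18 -0.05  6.78] a [-0.   0.1  0.1] rows>=1.6 q6~ 57
```

Call:
drive_tool([
  {"dx": 0.08, "dy": -0.06, "dz": 3, "ax": 0, "ay": 0, "az": 0, "grip": 20},
  {"dx": 0.08, "dy": -0.06, "dz": 6, "ax": 0, "ay": 0, "az": 0, "grip": 20},
  {"dx": 0.08, "dy": -0.06, "dz": 8, "ax": 0, "ay": 0, "az": 0, "grip": 20},
  {"dx": 0.08, "dy": -0.06, "dz": 8.7, "ax": 0, "ay": 0, "az": 0, "grip": 20},
  {"dx": 0.08, "dy": -0.06, "dz": 8.7, "ax": 0, "ay": 0, "az": 0, "grip": 20},
  {"dx": 0.08, "dy": -0.06, "dz": 8.7, "ax": 0, "ay": 0, "az": 0, "grip": 20},
])

```text
time: 10.18
position: [0.6155, -0.1219, 0.102]
tcp_rot: [0.0, 0.983, 0.186, 0.0]
ft_force: [0.5, -0.5, -0.7]
width: 0.436
```

```bash
python3 go.py 614.6 -121.6 97 -68.5
```

```text
now [ 615.5 -121.9  102. ] head -68.6 q6 50.0 w 0.436 F [ 0.5 -0.5 -0.7] t 10.18
d [-0.07 -0.06  0.5 ] a [ 0.  -0.  -0.1] rows>=0.1 q6~ 57
```

Call:
drive_tool([
  {"dx": -0.05, "dy": -0.04, "dz": 0.25, "ax": 0, "ay": 0, "az": 0, "grip": 20},
  {"dx": -0.05, "dy": -0.04, "dz": 0.45, "ax": 0, "ay": 0, "az": 0, "grip": 20},
  {"dx": -0.05, "dy": -0.04, "dz": 0.5, "ax": 0, "ay": 0, "az": 0, "grip": 20},
  {"dx": -0.05, "dy": -0.04, "dz": 0.5, "ax": 0, "ay": 0, "az": 0, "grip": 20},
  {"dx": -0.05, "dy": -0.04, "dz": 0.5, "ax": 0, "ay": 0, "az": 0, "grip": 20},
])

```text
time: 10.6
position: [0.6151, -0.1212, 0.0969]
tcp_rot: [0.0, 0.983, 0.186, 0.001]
ft_force: [0.5, -1.1, 4.0]
width: 0.434
```

```bash
python3 go.py 614.6 -121.6 97 -68.5
```

```text
now [ 615.1 -121.2   96.9] head -68.5 q6 50.0 w 0.434 F [ 0.5 -1.1  4. ] t 10.6
d [-0.06  0.02 -0.01] a [ 0.1 -0.1 -0. ] rows>=0.0 q6~ 57
```

Call:
drive_tool([
  {"dx": 0, "dy": 0, "dz": 0, "ax": 0, "ay": 0, "az": 0, "grip": 46},
  {"dx": 0, "dy": 0, "dz": 0, "ax": 0, "ay": 0, "az": 0, "grip": 52},
  {"dx": 0, "dy": 0, "dz": 0, "ax": 0, "ay": 0, "az": 0, "grip": 62},
  {"dx": 0, "dy": 0, "dz": 0, "ax": 0, "ay": 0, "az": 0, "grip": 70},
  {"dx": 0, "dy": 0, "dz": 0, "ax": 0, "ay": 0, "az": 0, "grip": 70},
  {"dx": 0, "dy": 0, "dz": -1, "ax": 0, "ay": 0, "az": 0, "grip": 70},
  {"dx": 0, "dy": 0, "dz": -4, "ax": 0, "ay": 0, "az": 0, "grip": 70},
  {"dx": 0, "dy": 0, "dz": -8, "ax": 0, "ay": 0, "az": 0, "grip": 70},
  {"dx": 0, "dy": 0, "dz": -10, "ax": 0, "ay": 0, "az": 0, "grip": 70},
])

```text
time: 11.35
position: [0.616, -0.1214, 0.2011]
tcp_rot: [0.001, 0.983, 0.186, 0.002]
ft_force: [0.6, -0.1, 0.1]
width: 0.7
```

```bash
python3 two.py w5; python3 scoop.py;  python3 go.py 440 -22 190 4
```

```text
lid 1534 [ 615.7 -121.1] 89.07932217503947 [ 586.50286432 -150.51532142] [645.52971669 -91.56184373]
[ 235   94   45  122 2679] c=(645.4,-115.5) 98x38 ang=11.7 z=[0.1168 0.1185 0.1197] n=1543
cup [ 616.3 -121.2] r 19.8 handle head 21.1 len 99.0
now [ 617.4 -121.8  204.6] head -68.6 q6 50.0 w 0.697 F [ 1.5 -0.5  3.2] t 11.4
d [-12.88 -15.79   1.22] a [  0.7  -0.2 -72.6] rows>=10.1 q6~ -7
```

View pics/w5.png

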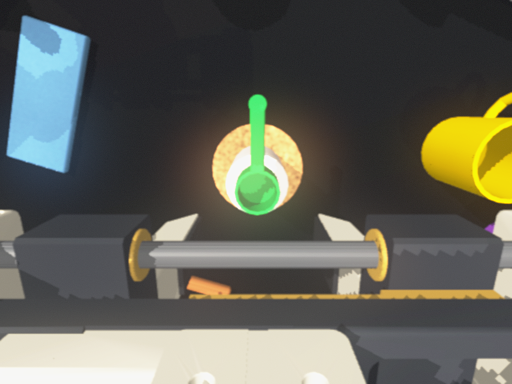

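Wrist view: the scoop stands upright on the lid at (257,188), cup centre within 1 mm of the lid's. Next is the spatula.

Call:
drive_tool([
  {"dx": -12.9, "dy": -15.8, "dz": 0.5, "ax": 0, "ay": 0, "az": -72.5, "grip": 70},
  {"dx": -12.9, "dy": -15.8, "dz": 0.5, "ax": 0, "ay": 0, "az": -72.5, "grip": 70},
  {"dx": -12.9, "dy": -15.8, "dz": 0.5, "ax": 0, "ay": 0, "az": -72.5, "grip": 70},
  {"dx": -12.9, "dy": -15.8, "dz": 0.5, "ax": 0, "ay": 0, "az": -72.5, "grip": 70},
  {"dx": -12.9, "dy": -15.8, "dz": 0.5, "ax": 0, "ay": 0, "az": -72.5, "grip": 70},
  {"dx": -12.9, "dy": -15.8, "dz": 0.5, "ax": 0, "ay": 0, "az": -72.5, "grip": 70},
  {"dx": -12.9, "dy": -15.8, "dz": 0.5, "ax": 0, "ay": 0, "az": -72.5, "grip": 70},
  {"dx": -12.9, "dy": -15.8, "dz": 0.5, "ax": 0, "ay": 0, "az": -72.5, "grip": 70},
  {"dx": -12.9, "dy": -15.8, "dz": 0.5, "ax": 0, "ay": 0, "az": -72.5, "grip": 70},
  {"dx": -12.9, "dy": -15.8, "dz": 0.5, "ax": 0, "ay": 0, "az": -72.5, "grip": 70},
  {"dx": -12.9, "dy": -15.8, "dz": 0.5, "ax": 0, "ay": 0, "az": -72.5, "grip": 70},
  {"dx": -12.9, "dy": -15.8, "dz": 0.5, "ax": 0, "ay": 0, "az": -72.5, "grip": 70},
])

```text
time: 12.4
position: [0.4369, -0.0211, 0.1914]
tcp_rot: [0.0, 0.683, 0.73, 0.0]
ft_force: [0.6, 0.3, -0.4]
width: 0.7
```

Call:
drive_tool([
  {"dx": 0, "dy": 0, "dz": 0, "ax": 0, "ay": 0, "az": 0, "grip": 70},
  {"dx": 0, "dy": 0, "dz": 0, "ax": 0, "ay": 0, "az": 0, "grip": 70},
])

```text
time: 12.57
position: [0.4368, -0.0211, 0.1911]
tcp_rot: [0.0, 0.683, 0.73, 0.0]
ft_force: [-0.7, 0.6, 0.4]
width: 0.699
```

```bash
python3 wr.py w6; cat > spat.py <<'E'
from m import *
def spat(c,W,zlo,zhi):
    q=c.astype(int); g=(q[...,0]>q[...,2]+50)&(q[...,0]>100)&(W[...,2]>zlo)&(W[...,2]<zhi)&(q[...,0]-q[...,1]>25)
    n,l,st,_=cv2.connectedComponentsWithStats(g.astype(np.uint8)); i=1+st[1:,4].argmax(); w=W[l==i]
    p=w[:,:2]*1000; m=p.mean(0); e=np.linalg.eigh(np.cov(p.T))[1][:,1]
    for _ in range(2):
        a=(p-m)@e; b=(p-m)@[-e[1],e[0]]
        bins=np.arange(a.min()+6,a.max()-6,6); A=[];B=[]
        for s in bins:
            k=(a>=s)&(a<s+6)
            if k.sum()>3: A.append(s+3);B.append((b[k].min()+b[k].max())/2)
        f=np.polyfit(A,B,1); t=np.arctan2(e[1],e[0])+np.arctan(f[0]); m=m+f[1]*np.array([-e[1],e[0]]); e=np.array([np.cos(t),np.sin(t)])
    a=(p-m)@e; b=(p-m)@[-e[1],e[0]]
    wide=lambda k:np.ptp(b[k])
    if wide(a<a.min()+40)>wide(a>a.max()-40): e=-e;a=-a
    print("n",len(p),"head",np.degrees(np.arctan2(e[1],e[0])).round(1),"len",np.ptp(a).round(1),"centre",(m+e*(a.min()+a.max())/2).round(1),"blade-end based",(m+e*(a.max()-125)).round(1),"z",np.percentile(w[:,2],[5,50,95]).round(4))
E
python3 - <<'E'
from spat import *
d=np.load("top0.npz"); W=d["W"].copy(); W[:170]=np.nan;W[:,:180]=np.nan; spat(d["c"],W,.002,.04)
d=np.load("w.npz"); spat(d["c"],d["W"],.002,.04)
E
python3 go.py
```

```text
n 1578 head 94.7 len 257.7 centre [ 433.5 -650.9] blade-end based [ 433.2 -647.1] z [0.0028 0.0061 0.01  ]
n 4543 head 93.3 len 211.4 centre [432.6  -5.3] blade-end based [433.7 -24.6] z [0.0054 0.0074 0.0132]
now [436.8 -21.1 191.1] head 3.8 q6 -17.0 w 0.7 F [-0.2  0.2  0.4] t 12.62
```

View pics/w6.png

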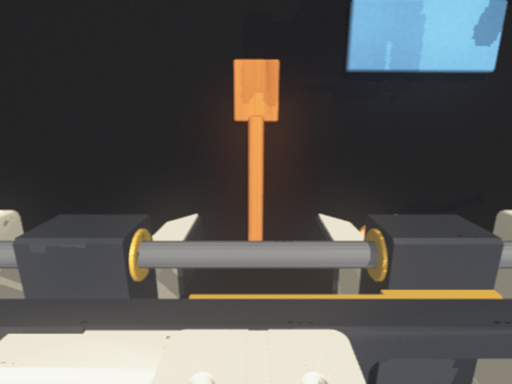

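Wrist view: the spatula's blade is at (256,90) with the handle along column 256, so the tool is lined up with it already.

```bash
python3 go.py 434 -23.5 30 3.4
```

```text
now [436.8 -21.1 191.1] head 3.8 q6 -17.0 w 0.7 F [-0.2  0.2  0.4] t 12.62
d [-0.22 -0.3  16.11] a [ 0.  -0.   0.4] rows>=3.9 q6~ -6
```

Call:
drive_tool([
  {"dx": -0.22, "dy": -0.3, "dz": 4, "ax": 0, "ay": 0, "az": 0.4, "grip": 70},
  {"dx": -0.22, "dy": -0.3, "dz": 8, "ax": 0, "ay": 0, "az": 0.4, "grip": 60},
  {"dx": -0.22, "dy": -0.3, "dz": 12, "ax": 0, "ay": 0, "az": 0.4, "grip": 50},
  {"dx": -0.22, "dy": -0.3, "dz": 15, "ax": 0, "ay": 0, "az": 0.4, "grip": 50},
  {"dx": -0.22, "dy": -0.3, "dz": 16, "ax": 0, "ay": 0, "az": 0.4, "grip": 50},
  {"dx": -0.22, "dy": -0.3, "dz": 16, "ax": 0, "ay": 0, "az": 0.4, "grip": 50},
  {"dx": -0.22, "dy": -0.3, "dz": 16, "ax": 0, "ay": 0, "az": 0.4, "grip": 50},
])

```text
time: 13.2
position: [0.4339, -0.0235, 0.0308]
tcp_rot: [-0.001, 0.685, 0.728, -0.0]
ft_force: [0.3, 0.2, 0.1]
width: 0.5
```

```bash
python3 go.py 434 -23.5 3 3.4
```

```text
now [433.9 -23.5  30.8] head 3.5 q6 -17.0 w 0.5 F [0.3 0.2 0.1] t 13.2
d [-0.    0.01  2.78] a [-0.1 -0.   0.1] rows>=0.7 q6~ -6
```

Call:
drive_tool([
  {"dx": 0, "dy": 0, "dz": 1.5, "ax": 0, "ay": 0, "az": 0, "grip": 50},
  {"dx": 0, "dy": 0, "dz": 2.5, "ax": 0, "ay": 0, "az": 0, "grip": 50},
  {"dx": 0, "dy": 0, "dz": 2.75, "ax": 0, "ay": 0, "az": 0, "grip": 50},
  {"dx": 0, "dy": 0, "dz": 2.75, "ax": 0, "ay": 0, "az": 0, "grip": 40},
  {"dx": 0, "dy": 0, "dz": 2.75, "ax": 0, "ay": 0, "az": 0, "grip": 30},
  {"dx": 0, "dy": 0, "dz": 2.75, "ax": 0, "ay": 0, "az": 0, "grip": 20},
  {"dx": 0, "dy": 0, "dz": 2.75, "ax": 0, "ay": 0, "az": 0, "grip": 10},
  {"dx": 0, "dy": 0, "dz": 2.75, "ax": 0, "ay": 0, "az": 0, "grip": 5},
  {"dx": 0, "dy": 0, "dz": 2.75, "ax": 0, "ay": 0, "az": 0, "grip": 5},
  {"dx": 0, "dy": 0, "dz": 2.75, "ax": 0, "ay": 0, "az": 0, "grip": 5},
], newtons=30)

```text
time: 14.03
position: [0.4344, -0.0236, 0.0041]
tcp_rot: [0.0, 0.685, 0.729, 0.0]
ft_force: [-0.7, 1.0, 7.0]
width: 0.195
```

```bash
python3 go.py 434 -23.5 110 3.4 602.5 134 110 93.2
```

```text
now [434.4 -23.6   4.1] head 3.5 q6 -17.0 w 0.195 F [-0.7  1.   7. ] t 14.03
d [ 1.000e-02 -3.000e-02 -1.059e+01] a [0.1 0.  0.1] rows>=2.5 q6~ -6
d [14.72 17.75  0.  ] a [  0.    0.  -89.8] rows>=12.5 q6~ -81
```

Call:
drive_tool([
  {"dx": 0, "dy": 0, "dz": -2, "ax": 0, "ay": 0, "az": 0, "grip": 5},
  {"dx": 0, "dy": 0, "dz": -6, "ax": 0, "ay": 0, "az": 0, "grip": 5},
  {"dx": 0, "dy": 0, "dz": -10, "ax": 0, "ay": 0, "az": -3, "grip": 5},
  {"dx": 1.5, "dy": 1.7, "dz": -10.6, "ax": 0, "ay": 0, "az": -10, "grip": 5},
  {"dx": 3, "dy": 3.5, "dz": -10.6, "ax": 0, "ay": 0, "az": -17, "grip": 5},
  {"dx": 4.5, "dy": 5.5, "dz": -10.6, "ax": 0, "ay": 0, "az": -24, "grip": 5},
  {"dx": 6, "dy": 7.3, "dz": -10.6, "ax": 0, "ay": 0, "az": -31, "grip": 5},
  {"dx": 7.5, "dy": 9, "dz": -10.6, "ax": 0, "ay": 0, "az": -38, "grip": 5},
  {"dx": 9, "dy": 10.8, "dz": -10.6, "ax": 0, "ay": 0, "az": -45, "grip": 5},
  {"dx": 10.5, "dy": 12.6, "dz": -10.6, "ax": 0, "ay": 0, "az": -52, "grip": 5},
  {"dx": 12, "dy": 14.4, "dz": -10.6, "ax": 0, "ay": 0, "az": -59, "grip": 5},
  {"dx": 13, "dy": 15.6, "dz": -10.6, "ax": 0, "ay": 0, "az": -64, "grip": 5},
])

```text
time: 15.03
position: [0.5827, 0.1174, 0.1092]
tcp_rot: [0.0, 0.191, 0.982, 0.0]
ft_force: [-0.7, -1.3, -0.5]
width: 0.189
```

```bash
python3 go.py 602.5 134 110 93.2
```

```text
now [582.7 117.4 109.2] head 67.9 q6 -64.0 w 0.189 F [-0.7 -1.3 -0.5] t 15.03
d [-1.21  2.29 -0.08] a [  0.    0.  -25.3] rows>=3.5 q6~ -81
```

Call:
drive_tool([
  {"dx": -0.4, "dy": 0.8, "dz": -1, "ax": 0, "ay": 0, "az": -7, "grip": 5},
  {"dx": -0.8, "dy": 1.5, "dz": -2, "ax": 0, "ay": 0, "az": -14, "grip": 5},
  {"dx": -1.2, "dy": 2.3, "dz": -4, "ax": 0, "ay": 0, "az": -21, "grip": 5},
  {"dx": -1.2, "dy": 2.3, "dz": -4, "ax": 0, "ay": 0, "az": -25.3, "grip": 5},
  {"dx": -1.2, "dy": 2.3, "dz": -4, "ax": 0, "ay": 0, "az": -25.3, "grip": 5},
  {"dx": -1.2, "dy": 2.3, "dz": -4, "ax": 0, "ay": 0, "az": -25.3, "grip": 5},
  {"dx": -1.2, "dy": 2.3, "dz": -4, "ax": 0, "ay": 0, "az": -25.3, "grip": 5},
])

```text
time: 15.62
position: [0.6007, 0.1324, 0.1486]
tcp_rot: [-0.001, -0.024, 1.0, -0.0]
ft_force: [0.2, 0.4, -0.7]
width: 0.192
```

```bash
python3 wr.py w7; python3 - <<'E'
from spat import *
s=state();z=s["position"][2]
d=np.load("w.npz"); c,W=d["c"],d["W"]; spat(c,W,z-.02,z+.02)
q=c.astype(int); k=(q[...,2]>q[...,0]+40)&(abs(W[...,2]-.01)<.008)&(np.hypot(W[...,0]-.6,W[...,1]-.134)<.12)
print("rest",rect(W[k]))
E
python3 go.py 602.5 134 40 93.2
```

```text
n 16196 head -177.3 len 121.5 centre [542.7 128.8] blade-end based [606.8 131.8] z [0.1501 0.1515 0.1574]
rest c=(596.9,133.4) 94x71 ang=2.7 z=[0.009  0.0104 0.0116] n=2902
now [600.8 132.3 148.7] head 92.7 q6 -87.0 w 0.193 F [-0.5 -0.8 -1.2] t 15.67
d [-0.2   0.16 10.87] a [ 0.  -0.1 -0.5] rows>=2.6 q6~ -81
```

View pics/w7.png

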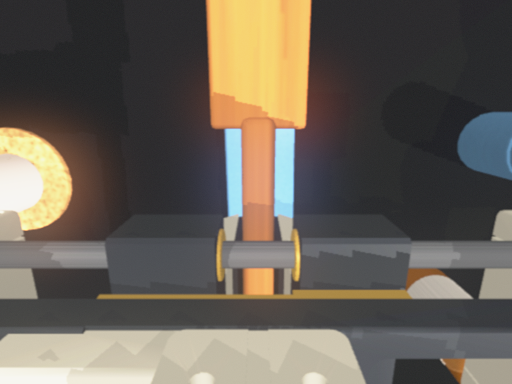

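```bash
python3 - <<'E'
from h import *
W=np.load("w.npz")["W"]; T=tool()
for u,v in[(220,122),(220,126),(300,121),(300,125)]:
    print(u,v,(np.linalg.inv(T)@np.append(W[v,u],1)).round(4)[:3]*1000)
E
python3 go.py 602.5 134 40 93
```

```text
220 122 [ 61.9 -20.4  -2.4]
220 126 [ 59.9 -20.6  -1.5]
300 121 [62.4 21.1 -2.7]
300 125 [60.4 21.1 -2.8]
now [600.8 132.3 148.7] head 92.7 q6 -87.0 w 0.193 F [-0.5 -0.8 -1.2] t 15.67
d [-0.2   0.16 10.87] a [ 0.  -0.1 -0.3] rows>=2.6 q6~ -80
```

```bash
python3 - <<'E'
from m import *
import cv2
# spatula in original top view: profile along its axis
d=np.load("top0.npz");c,W=d["c"],d["W"]; w,q=blob(c,W,(190,180,295,215),-.01,.05,lambda q:(q[:,0]>q[:,2]+40)&(q[:,0]>60))
t=np.radians(93.4);e=np.array([np.cos(t),np.sin(t)]);r=w[:,:2]*1000-[434,-23.5];a=r@e;b=r@[-e[1],e[0]]
print("top ends",a.min(),a.max(),"shoulder",a[abs(b)>14].min())
im=cv2.cvtColor(cv2.imread("pics/w6.png"),cv2.COLOR_BGR2RGB).astype(int); k=(im[...,0]>im[...,2]+50)&(im[...,0]>100)
print("rows",[ (v,k[v,200:310].sum()) for v in (57,58,59,60,61,62,116,118,119,120,121,122,123)])
E
```

```text
top ends -127.12286197766882 128.36885378340037 shoulder 56.68190338055027
rows [(57, np.int64(0)), (58, np.int64(0)), (59, np.int64(45)), (60, np.int64(47)), (61, np.int64(47)), (62, np.int64(47)), (116, np.int64(45)), (118, np.int64(45)), (119, np.int64(45)), (120, np.int64(44)), (121, np.int64(41)), (122, np.int64(17)), (123, np.int64(17))]
```

Call:
drive_tool([
  {"dx": -0.2, "dy": 0.16, "dz": 3, "ax": 0, "ay": 0, "az": -0.3, "grip": 5},
  {"dx": -0.2, "dy": 0.16, "dz": 6.5, "ax": 0, "ay": 0, "az": -0.3, "grip": 5},
  {"dx": -0.2, "dy": 0.16, "dz": 10, "ax": 0, "ay": 0, "az": -0.3, "grip": 5},
  {"dx": -0.2, "dy": 0.16, "dz": 12, "ax": 0, "ay": 0, "az": -0.3, "grip": 5},
  {"dx": -0.2, "dy": 0.16, "dz": 12.6, "ax": 0, "ay": 0, "az": -0.3, "grip": 5},
  {"dx": -0.2, "dy": 0.16, "dz": 12.6, "ax": 0, "ay": 0, "az": -0.3, "grip": 5},
  {"dx": -0.2, "dy": 0.16, "dz": 12.6, "ax": 0, "ay": 0, "az": -0.3, "grip": 5},
])

```text
time: 16.25
position: [0.6041, 0.1342, 0.0243]
tcp_rot: [0.001, -0.027, 1.0, 0.0]
ft_force: [-0.2, 0.2, -1.3]
width: 0.191
```

```bash
python3 go.py 602.8 134 14.5 93
```

```text
now [604.1 134.2  24.3] head 93.1 q6 -88.0 w 0.191 F [-0.2  0.2 -1.3] t 16.25
d [ 0.13 -0.01  0.98] a [0.  0.1 0.1] rows>=0.2 q6~ -80
```

Call:
drive_tool([
  {"dx": 0.1, "dy": 0, "dz": 0.5, "ax": 0, "ay": 0, "az": 0, "grip": 5},
  {"dx": 0.1, "dy": 0, "dz": 0.8, "ax": 0, "ay": 0, "az": 0, "grip": 5},
  {"dx": 0.1, "dy": 0, "dz": 0.95, "ax": 0, "ay": 0, "az": 0, "grip": 5},
  {"dx": 0.1, "dy": 0, "dz": 0.95, "ax": 0, "ay": 0, "az": 0, "grip": 5},
  {"dx": 0.1, "dy": 0, "dz": 0.95, "ax": 0, "ay": 0, "az": 0, "grip": 5},
])

```text
time: 16.67
position: [0.6026, 0.1343, 0.0144]
tcp_rot: [0.0, -0.027, 1.0, 0.0]
ft_force: [-0.6, -0.2, -1.2]
width: 0.187
```

```bash
python3 go.py 602.8 134 14.5 93
```

```text
now [602.6 134.3  14.4] head 93.1 q6 -88.0 w 0.187 F [-0.6 -0.2 -1.2] t 16.67
d [-0.02 -0.03 -0.01] a [0.  0.  0.1] rows>=0.0 q6~ -80
```

Call:
drive_tool([
  {"dx": 0, "dy": 0, "dz": 0.05, "ax": 0, "ay": 0, "az": 0, "grip": 5},
  {"dx": 0, "dy": 0, "dz": 0.05, "ax": 0, "ay": 0, "az": 0, "grip": 23},
  {"dx": 0, "dy": 0, "dz": 0.05, "ax": 0, "ay": 0, "az": 0, "grip": 30},
  {"dx": 0, "dy": 0, "dz": 0.05, "ax": 0, "ay": 0, "az": 0, "grip": 45},
  {"dx": 0, "dy": 0, "dz": 0.05, "ax": 0, "ay": 0, "az": 0, "grip": 45},
  {"dx": 0, "dy": 0, "dz": -2, "ax": 0, "ay": 0, "az": 0, "grip": 45},
  {"dx": 0, "dy": 0, "dz": -6, "ax": 0, "ay": 0, "az": 0, "grip": 45},
  {"dx": 0, "dy": 0, "dz": -10, "ax": 0, "ay": 0, "az": 0, "grip": 60},
  {"dx": 0, "dy": 0, "dz": -14, "ax": 0, "ay": 0, "az": 0, "grip": 70},
  {"dx": 0, "dy": 0, "dz": -18, "ax": 0, "ay": 0, "az": 0, "grip": 70},
  {"dx": 0, "dy": 0, "dz": -18, "ax": 0, "ay": 0, "az": 0, "grip": 70},
])

```text
time: 17.58
position: [0.6063, 0.1347, 0.2034]
tcp_rot: [0.008, -0.027, 1.0, 0.001]
ft_force: [0.9, 0.3, 0.9]
width: 0.673
```

```bash
python3 - <<'E'
from spat import *
c,W=cloud("top"); save("top1",c); np.savez("top1.npz",c=c,W=W)
E
python3 go.py 400 290 195 168.6
```

```text
now [604.9 134.5 199.3] head 93.1 q6 -88.0 w 0.686 F [ 0.5 -0.2 -0.2] t 17.63
d [19.61 16.65  0.24] a [ -0.4   0.5 -75.5] rows>=10.5 q6~ -133
```

View pics/top1.png

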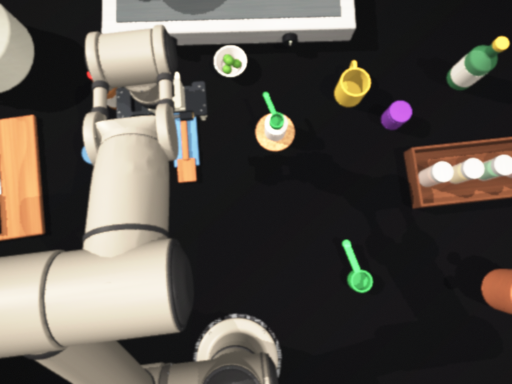

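Top view: the arm hides part of the scene, but the jar and scoop stand on the trivet at (275,125) and the spatula lies along the rest. Moving on to the press.

Call:
drive_tool([
  {"dx": 19.6, "dy": 16.6, "dz": 0.2, "ax": 0, "ay": 0, "az": -75.5, "grip": 70},
  {"dx": 19.6, "dy": 16.6, "dz": 0.2, "ax": 0, "ay": 0, "az": -75.5, "grip": 70},
  {"dx": 19.6, "dy": 16.6, "dz": 0.2, "ax": 0, "ay": 0, "az": -75.5, "grip": 70},
  {"dx": 19.6, "dy": 16.6, "dz": 0.2, "ax": 0, "ay": 0, "az": -75.5, "grip": 70},
  {"dx": 19.6, "dy": 16.6, "dz": 0.2, "ax": 0, "ay": 0, "az": -75.5, "grip": 70},
  {"dx": 19.6, "dy": 16.6, "dz": 0.2, "ax": 0, "ay": 0, "az": -75.5, "grip": 70},
  {"dx": 19.6, "dy": 16.6, "dz": 0.2, "ax": 0, "ay": 0, "az": -75.5, "grip": 70},
  {"dx": 19.6, "dy": 16.6, "dz": 0.2, "ax": 0, "ay": 0, "az": -75.5, "grip": 70},
  {"dx": 19.6, "dy": 16.6, "dz": 0.2, "ax": 0, "ay": 0, "az": -75.5, "grip": 70},
  {"dx": 19.6, "dy": 16.6, "dz": 0.2, "ax": 0, "ay": 0, "az": -75.5, "grip": 70},
  {"dx": 19.6, "dy": 16.6, "dz": 0.2, "ax": 0, "ay": 0, "az": -75.5, "grip": 70},
  {"dx": 19.6, "dy": 16.6, "dz": 0.2, "ax": 0, "ay": 0, "az": -75.5, "grip": 70},
])

```text
time: 18.63
position: [0.397, 0.289, 0.1909]
tcp_rot: [-0.001, -0.635, 0.773, 0.0]
ft_force: [0.6, -0.2, -0.4]
width: 0.696
```

Call:
drive_tool([
  {"dx": 0, "dy": 0, "dz": 0, "ax": 0, "ay": 0, "az": 0, "grip": 70},
  {"dx": 0, "dy": 0, "dz": 0, "ax": 0, "ay": 0, "az": 0, "grip": 70},
])

```text
time: 18.8
position: [0.3974, 0.289, 0.1915]
tcp_rot: [-0.0, -0.633, 0.774, 0.0]
ft_force: [-0.4, 0.2, 0.5]
width: 0.7
```

```bash
python3 wr.py w8; python3 - <<'E'
from m import *
T=tool();d=np.load("w.npz");c,W=d["c"],d["W"]
k=(W[...,2]>.012)&(W[...,2]<.045)&(np.hypot(W[...,0]-.39,W[...,1]-.31)<.13)
n,l,st,_=cv2.connectedComponentsWithStats(k.astype(np.uint8)); i=1+st[1:,4].argmax(); w=W[l==i]; print(st[i],rect(w))
d=np.load("top0.npz"); wt,_=blob(d["c"],d["W"],(85,198,160,230),.008,.06)
for w in (w,wt):
    p=w[:,:2]*1000; m=p.mean(0); e=np.linalg.eigh(np.cov(p.T))[1][:,1]; e*=np.sign(e[1])
    for _ in range(3):
        a=(p-m)@e;b=(p-m)@[-e[1],e[0]]; A=[];B=[]
        for s in np.arange(a.min()+5,a.max()-10,5):
            kk=(a>=s)&(a<s+5)
            if kk.sum()>2:A.append(s+2.5);B.append((b[kk].min()+b[kk].max())/2)
        f=np.polyfit(A,B,1);t=np.arctan2(e[1],e[0])+np.arctan(f[0]);m=m+f[1]*np.array([-e[1],e[0]]);e=np.array([np.cos(t),np.sin(t)])
    a=(p-m)@e;b=(p-m)@[-e[1],e[0]]
    print("head",np.degrees(t).round(1),"len",np.ptp(a).round(1),"centre",(m+e*(a.min()+a.max())/2).round(1),"chamber-end based",(m+e*(a.max()-83)).round(1),"widths",[np.ptp(b[(a>s)&(a<s+10)]).round(0) for s in np.arange(a.min(),a.max()-10,16)])
E
python3 go.py
```

```text
[ 254  111   28  130 2548] c=(387.2,298.2) 150x33 ang=78.5 z=[0.0208 0.0228 0.0327] n=2548
head 78.1 len 150.2 centre [387.  298.3] chamber-end based [385.4 290.5] widths [np.float64(19.0), np.float64(20.0), np.float64(19.0), np.float64(19.0), np.float64(20.0), np.float64(19.0), np.float64(19.0), np.float64(32.0), np.float64(32.0)]
head 78.0 len 166.1 centre [389.3 305.5] chamber-end based [389.4 305.5] widths [np.float64(19.0), np.float64(28.0), np.float64(19.0), np.float64(19.0), np.float64(18.0), np.float64(17.0), np.float64(18.0), np.float64(30.0), np.float64(33.0), np.float64(33.0)]
now [397.5 289.1 191.6] head 168.5 q6 -141.0 w 0.699 F [-0.8  0.7  0.2] t 18.85
```

View pics/w8.png

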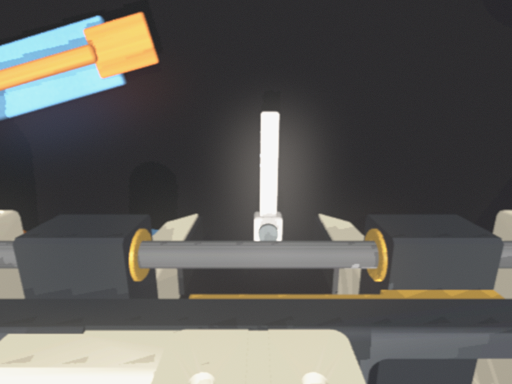

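The wrist view shows the press with its handle end at (269,113) and chamber at (268,225). I'll grip the handle 55 mm behind mid-length, so that the gripper body clears the jar when placing.

```bash
python3 go.py 377.5 251.9 30 168.1
```

```text
now [397.5 289.1 191.6] head 168.5 q6 -141.0 w 0.699 F [-0.8  0.7  0.2] t 18.85
d [ 4.03  1.21 16.16] a [ 0.  -0.   0.4] rows>=4.0 q6~ -134
```

Call:
drive_tool([
  {"dx": 4, "dy": 1.2, "dz": 0, "ax": 0, "ay": 0, "az": 0.4, "grip": 70},
  {"dx": 4, "dy": 1.2, "dz": 4, "ax": 0, "ay": 0, "az": 0.4, "grip": 60},
  {"dx": 4, "dy": 1.2, "dz": 8, "ax": 0, "ay": 0, "az": 0.4, "grip": 50},
  {"dx": 4, "dy": 1.2, "dz": 12, "ax": 0, "ay": 0, "az": 0.4, "grip": 50},
  {"dx": 4, "dy": 1.2, "dz": 15, "ax": 0, "ay": 0, "az": 0.4, "grip": 50},
  {"dx": 4, "dy": 1.2, "dz": 15.6, "ax": 0, "ay": 0, "az": 0.4, "grip": 50},
  {"dx": 4, "dy": 1.2, "dz": 15.6, "ax": 0, "ay": 0, "az": 0.4, "grip": 50},
  {"dx": 4, "dy": 1.2, "dz": 15.6, "ax": 0, "ay": 0, "az": 0.4, "grip": 50},
])

```text
time: 19.52
position: [0.3788, 0.2527, 0.0369]
tcp_rot: [0.0, -0.631, 0.776, -0.0]
ft_force: [-0.1, 0.8, -0.3]
width: 0.499
```

```bash
python3 go.py 377.5 251.9 4.5 168.1
```

```text
now [378.8 252.7  36.9] head 168.2 q6 -144.0 w 0.499 F [-0.1  0.8 -0.3] t 19.52
d [0.11 0.11 3.24] a [-0.   0.   0.1] rows>=0.8 q6~ -134
```

Call:
drive_tool([
  {"dx": 0.1, "dy": 0.1, "dz": 1.5, "ax": 0, "ay": 0, "az": 0, "grip": 50},
  {"dx": 0.1, "dy": 0.1, "dz": 2.8, "ax": 0, "ay": 0, "az": 0, "grip": 50},
  {"dx": 0.1, "dy": 0.1, "dz": 3.2, "ax": 0, "ay": 0, "az": 0, "grip": 50},
  {"dx": 0.1, "dy": 0.1, "dz": 3.2, "ax": 0, "ay": 0, "az": 0, "grip": 40},
  {"dx": 0.1, "dy": 0.1, "dz": 3.2, "ax": 0, "ay": 0, "az": 0, "grip": 30},
  {"dx": 0.1, "dy": 0.1, "dz": 3.2, "ax": 0, "ay": 0, "az": 0, "grip": 20},
  {"dx": 0.1, "dy": 0.1, "dz": 3.2, "ax": 0, "ay": 0, "az": 0, "grip": 10},
  {"dx": 0.1, "dy": 0.1, "dz": 3.2, "ax": 0, "ay": 0, "az": 0, "grip": 5},
  {"dx": 0.1, "dy": 0.1, "dz": 3.2, "ax": 0, "ay": 0, "az": 0, "grip": 5},
  {"dx": 0.1, "dy": 0.1, "dz": 3.2, "ax": 0, "ay": 0, "az": 0, "grip": 5},
], newtons=55)

```text
time: 20.35
position: [0.3773, 0.2519, 0.0048]
tcp_rot: [0.001, -0.631, 0.776, -0.0]
ft_force: [-0.6, 0.2, 7.3]
width: 0.212
```

```bash
python3 go.py 377.5 251.9 104.5 168.1 554.1 3.6 104.5 93
```

```text
now [377.3 251.9   4.8] head 168.2 q6 -144.0 w 0.212 F [-0.6  0.2  7.3] t 20.35
d [-0.02 -0.03 -9.97] a [-0.1  0.1  0.1] rows>=2.4 q6~ -134
d [ 20.65 -22.4    0.  ] a [ 0.   0.  75.1] rows>=10.5 q6~ -93
```

Call:
drive_tool([
  {"dx": 0, "dy": 0, "dz": -2, "ax": 0, "ay": 0, "az": 0, "grip": 5},
  {"dx": 0, "dy": 0, "dz": -5, "ax": 0, "ay": 0, "az": 0, "grip": 5},
  {"dx": 0, "dy": 0, "dz": -8, "ax": 0, "ay": 0, "az": 0, "grip": 5},
  {"dx": 0, "dy": 0, "dz": -10, "ax": 0, "ay": 0, "az": 0, "grip": 5},
  {"dx": 0, "dy": 0, "dz": -12, "ax": 0, "ay": 0, "az": 0, "grip": 5},
  {"dx": 0, "dy": 0, "dz": -12, "ax": 0, "ay": 0, "az": 0, "grip": 5},
])

```text
time: 20.85
position: [0.3786, 0.2524, 0.1273]
tcp_rot: [0.003, -0.631, 0.776, -0.001]
ft_force: [1.6, 0.3, -1.3]
width: 0.214
```

```bash
cat > tilt.py <<'E'
from h import *
c,W=cloud("wrist"); T=tool(); s=state()
X=(W-T[:3,3])@T[:3,:3]*1000   # tool frame
for lo in range(-70,60,10):
    k=(X[...,0]>=lo)&(X[...,0]<lo+10)&(abs(X[...,1])<9)&(X[...,2]<60)&(X[...,2]>-60)
    if k.sum()>20: print(lo,np.percentile(X[k][:,2],10).round(1),X[k][:,1].mean().round(1),k.sum(),end="; ")
print(s["ft_force"].round(2),s["moment"].round(3),s["width"])
E
python3 tilt.py;python3 go.py 554.1 3.6 124.5 93
```

```text
-30 -20.3 -0.3 463; -20 -20.4 -0.3 335; -10 -48.8 8.5 69; 0 -20.9 0.5 490; 10 -20.5 -0.3 632; 20 -20.3 -0.5 760; [-0.14 -0.57 -4.16] [-0.038  0.205  0.012] 0.20984342752026033
now [377.7 252.  125.4] head 168.2 q6 -144.0 w 0.21 F [-0.1 -0.6 -4.2] t 20.9
d [ 20.72 -22.33   0.11] a [-0.1  0.2 75.2] rows>=10.5 q6~ -93
```

Call:
drive_tool([
  {"dx": 2, "dy": -2.2, "dz": 0, "ax": 0, "ay": 0, "az": 7, "grip": 5},
  {"dx": 4, "dy": -4.4, "dz": 0, "ax": 0, "ay": 0, "az": 14, "grip": 5},
  {"dx": 6, "dy": -6.5, "dz": 0, "ax": 0, "ay": 0, "az": 21, "grip": 5},
  {"dx": 8, "dy": -8.7, "dz": 0, "ax": 0, "ay": 0, "az": 28, "grip": 5},
  {"dx": 10, "dy": -10.8, "dz": 0, "ax": 0, "ay": 0, "az": 35, "grip": 5},
  {"dx": 12, "dy": -13, "dz": 0, "ax": 0, "ay": 0, "az": 42, "grip": 5},
  {"dx": 14, "dy": -15.1, "dz": 0, "ax": 0, "ay": 0, "az": 49, "grip": 5},
  {"dx": 16, "dy": -17.3, "dz": 0, "ax": 0, "ay": 0, "az": 56, "grip": 5},
  {"dx": 18, "dy": -19.4, "dz": 0, "ax": 0, "ay": 0, "az": 63, "grip": 5},
  {"dx": 20, "dy": -21.5, "dz": 0, "ax": 0, "ay": 0, "az": 70, "grip": 5},
  {"dx": 20.7, "dy": -22.3, "dz": 0, "ax": 0, "ay": 0, "az": 75, "grip": 5},
  {"dx": 20.7, "dy": -22.3, "dz": 0, "ax": 0, "ay": 0, "az": 75, "grip": 5},
])

```text
time: 21.9
position: [0.5534, 0.0011, 0.1216]
tcp_rot: [-0.001, -0.025, 1.0, -0.0]
ft_force: [-1.1, -0.2, -1.7]
width: 0.209
```

Call:
drive_tool([
  {"dx": 0, "dy": 0, "dz": 0, "ax": 0, "ay": 0, "az": 0, "grip": 5},
  {"dx": 0, "dy": 0, "dz": 0, "ax": 0, "ay": 0, "az": 0, "grip": 5},
])

```text
time: 22.07
position: [0.5516, 0.0042, 0.1226]
tcp_rot: [-0.002, -0.029, 1.0, 0.0]
ft_force: [-0.4, -0.1, -2.2]
width: 0.216
```

```bash
python3 tilt.py; python3 - <<'E'
from m import *
c,W=cloud("top"); save("top2",c); np.savez("top2.npz",c=c,W=W)
E
python3 go.py 554.1 3.6 30 93
```

```text
-30 -17.6 -0.2 475; -20 -17.6 -0.3 322; -10 -46.4 8.6 70; 0 -18.2 0.5 496; 10 -17.9 -0.3 628; 20 -17.8 -0.4 752; [-0.21  0.62 -2.45] [ 0.097  0.176 -0.017] 0.20900196354810555
now [552.    4.5 123.4] head 93.4 q6 -101.0 w 0.216 F [ 0.4 -0.  -2.6] t 22.17
d [-0.21 -0.11  9.34] a [ 0.  -0.1  0.4] rows>=2.2 q6~ -93
```

View pics/top2.png

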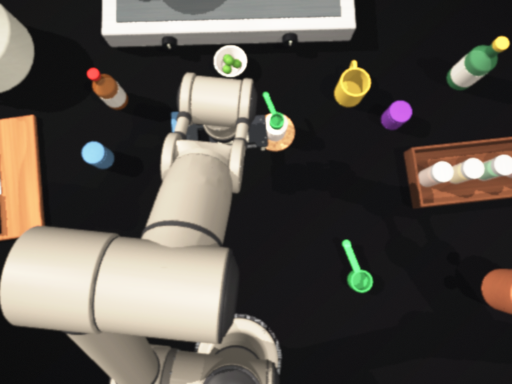

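The top view shows the gripper's right end at about (267,132), close to the jar at (275,125). Before lowering, I'll measure the gap.

```bash
python3 - <<'E'
from m import *
d=np.load("top2.npz");c,W=d["c"],d["W"]*1000
w=W[90:175,215:300].reshape(-1,3)
b=w[(w[:,2]>150)&(w[:,2]<330)]
for lo in range(-120,-40,8):
    k=(b[:,1]>=lo)&(b[:,1]<lo+8)
    if k.any(): print(lo,k.sum(),"x",b[k,0].min().round(),b[k,0].max().round(),"z",b[k,2].min().round(),b[k,2].max().round())
j=w[(abs(w[:,2]-88)<6)]; print("lid",j.min(0).round(),j.max(0).round())
E
cd pics && python3 -c "
import cv2;i=cv2.imread('top2.png')[70:190,150:330];cv2.imwrite('crop2.png',cv2.resize(i,None,fx=4,fy=4,interpolation=cv2.INTER_CUBIC))"
```

```text
-96 50 x 521.0 590.0 z 215.0 235.0
-88 118 x 521.0 594.0 z 198.0 235.0
-80 116 x 520.0 594.0 z 192.0 237.0
-72 108 x 520.0 593.0 z 208.0 236.0
-64 93 x 525.0 584.0 z 202.0 236.0
-56 70 x 523.0 575.0 z 202.0 291.0
-48 16 x 520.0 554.0 z 204.0 290.0
lid [ 586. -151.   82.] [642. -95.  94.]
```

View pics/crop2.png

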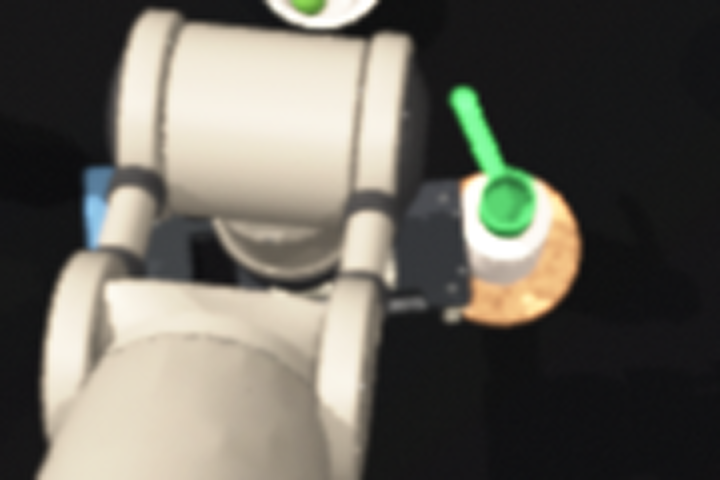

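Measured body extents match the model. The body corner will pass about 7 mm from the jar, so I'll lower in stages and check.

Call:
drive_tool([
  {"dx": -0.1, "dy": -0.06, "dz": 2, "ax": 0, "ay": 0, "az": 0.3, "grip": 5},
  {"dx": -0.1, "dy": -0.06, "dz": 4, "ax": 0, "ay": 0, "az": 0.3, "grip": 5},
  {"dx": -0.1, "dy": -0.06, "dz": 6, "ax": 0, "ay": 0, "az": 0.3, "grip": 5},
  {"dx": -0.1, "dy": -0.06, "dz": 6.5, "ax": 0, "ay": 0, "az": 0.3, "grip": 5},
  {"dx": -0.1, "dy": -0.06, "dz": 6.5, "ax": 0, "ay": 0, "az": 0.3, "grip": 5},
  {"dx": -0.1, "dy": -0.06, "dz": 6.5, "ax": 0, "ay": 0, "az": 0.3, "grip": 5},
  {"dx": -0.1, "dy": -0.06, "dz": 6.5, "ax": 0, "ay": 0, "az": 0.3, "grip": 5},
])

```text
time: 22.75
position: [0.5548, 0.0032, 0.0603]
tcp_rot: [0.001, -0.026, 1.0, -0.0]
ft_force: [0.8, -0.1, -1.6]
width: 0.215
```

```bash
python3 go.py 553.5 3.7 5 93
```

```text
now [554.8   3.2  60.3] head 93.0 q6 -101.0 w 0.215 F [ 0.8 -0.1 -1.6] t 22.75
d [0.14 0.06 5.53] a [-0.   0.1 -0. ] rows>=1.3 q6~ -93
```

Call:
drive_tool([
  {"dx": 0.12, "dy": 0.06, "dz": 1, "ax": 0, "ay": 0, "az": 0, "grip": 5},
  {"dx": 0.12, "dy": 0.06, "dz": 2, "ax": 0, "ay": 0, "az": 0, "grip": 5},
  {"dx": 0.12, "dy": 0.06, "dz": 3, "ax": 0, "ay": 0, "az": 0, "grip": 5},
  {"dx": 0.12, "dy": 0.06, "dz": 4, "ax": 0, "ay": 0, "az": 0, "grip": 5},
  {"dx": 0.12, "dy": 0.06, "dz": 4.6, "ax": 0, "ay": 0, "az": 0, "grip": 5},
  {"dx": 0.12, "dy": 0.06, "dz": 4.8, "ax": 0, "ay": 0, "az": 0, "grip": 5},
  {"dx": 0.12, "dy": 0.06, "dz": 4.8, "ax": 0, "ay": 0, "az": 0, "grip": 5},
  {"dx": 0.12, "dy": 0.06, "dz": 4.8, "ax": 0, "ay": 0, "az": 0, "grip": 5},
])

```text
time: 23.42
position: [0.5529, 0.0035, 0.011]
tcp_rot: [0.0, -0.026, 1.0, 0.0]
ft_force: [0.2, 0.4, -1.7]
width: 0.213
```

```bash
python3 go.py 553.8 3.6 5 93
```

```text
now [552.9   3.5  11. ] head 92.9 q6 -101.0 w 0.213 F [ 0.2  0.4 -1.7] t 23.42
d [-0.09  0.01  0.6 ] a [ 0.   0.  -0.1] rows>=0.1 q6~ -93
```

Call:
drive_tool([
  {"dx": -0.08, "dy": 0, "dz": 0.25, "ax": 0, "ay": 0, "az": 0, "grip": 5},
  {"dx": -0.08, "dy": 0, "dz": 0.45, "ax": 0, "ay": 0, "az": 0, "grip": 5},
  {"dx": -0.08, "dy": 0, "dz": 0.6, "ax": 0, "ay": 0, "az": 0, "grip": 5},
  {"dx": -0.08, "dy": 0, "dz": 0.6, "ax": 0, "ay": 0, "az": 0, "grip": 5},
  {"dx": -0.08, "dy": 0, "dz": 0.6, "ax": 0, "ay": 0, "az": 0, "grip": 5},
])

```text
time: 23.83
position: [0.5538, 0.0035, 0.0052]
tcp_rot: [0.0, -0.026, 1.0, 0.0]
ft_force: [-0.3, -0.5, -1.8]
width: 0.213
```

```bash
python3 go.py 553.8 3.6 5 93; python3 tilt.py
```

```text
now [553.8   3.5   5.2] head 92.9 q6 -101.0 w 0.213 F [-0.3 -0.5 -1.8] t 23.83
d [-0.    0.01  0.02] a [-0.   0.  -0.1] rows>=0.0 q6~ -93
-30 -18.0 -0.2 489; -20 -18.2 -0.3 325; -10 -46.3 8.7 51; 0 -18.6 0.6 511; 10 -18.3 -0.3 638; 20 -17.9 -0.2 971; 30 3.9 0.1 550; 40 3.7 0.1 574; 50 3.7 -0.1 610; [ 0.16 -0.15 -2.1 ] [-0.001  0.01   0.048] 0.2138349883255026
```

Call:
drive_tool([
  {"dx": 0, "dy": 0, "dz": 0.06, "ax": 0, "ay": 0, "az": 0, "grip": 5},
  {"dx": 0, "dy": 0, "dz": 0.06, "ax": 0, "ay": 0, "az": 0, "grip": 5},
  {"dx": 0, "dy": 0, "dz": 0.06, "ax": 0, "ay": 0, "az": 0, "grip": 24},
  {"dx": 0, "dy": 0, "dz": 0.06, "ax": 0, "ay": 0, "az": 0, "grip": 30},
  {"dx": 0, "dy": 0, "dz": 0.06, "ax": 0, "ay": 0, "az": 0, "grip": 40},
  {"dx": 0, "dy": 0, "dz": 0.06, "ax": 0, "ay": 0, "az": 0, "grip": 40},
  {"dx": 0, "dy": 0, "dz": -1.5, "ax": 0, "ay": 0, "az": 0, "grip": 40},
  {"dx": 0, "dy": 0, "dz": -4, "ax": 0, "ay": 0, "az": 0, "grip": 40},
  {"dx": 0, "dy": 0, "dz": -8, "ax": 0, "ay": 0, "az": 0, "grip": 40},
  {"dx": 0, "dy": 0, "dz": -12, "ax": 0, "ay": 0, "az": 0, "grip": 40},
  {"dx": 0, "dy": 0, "dz": -16, "ax": 0, "ay": 0, "az": 0, "grip": 40},
  {"dx": 0, "dy": 0, "dz": -20, "ax": 0, "ay": 0, "az": 0, "grip": 40},
])

```text
time: 24.88
position: [0.5531, 0.0036, 0.207]
tcp_rot: [-0.0, -0.026, 1.0, 0.0]
ft_force: [0.1, -0.4, 0.1]
width: 0.398
```

```bash
python3 go.py 400 250 230 93
```

```text
now [553.1   3.6 207. ] head 92.9 q6 -101.0 w 0.398 F [ 0.1 -0.4  0.1] t 24.88
d [14.03 25.39 -2.3 ] a [ 0.  -0.  -0.1] rows>=7.0 q6~ -61
```

Call:
drive_tool([
  {"dx": 30, "dy": 41, "dz": -3, "ax": 0, "ay": 0, "az": 0, "grip": 40},
  {"dx": 30, "dy": 41, "dz": -3, "ax": 0, "ay": 0, "az": 0, "grip": 40},
  {"dx": 30, "dy": 41, "dz": -3, "ax": 0, "ay": 0, "az": 0, "grip": 40},
  {"dx": 30, "dy": 41, "dz": -3, "ax": 0, "ay": 0, "az": 0, "grip": 40},
  {"dx": 30, "dy": 41, "dz": -3, "ax": 0, "ay": 0, "az": 0, "grip": 40},
  {"dx": 30, "dy": 41, "dz": -3, "ax": 0, "ay": 0, "az": 0, "grip": 40},
  {"dx": 30, "dy": 41, "dz": -3, "ax": 0, "ay": 0, "az": 0, "grip": 40},
  {"dx": 30, "dy": 41, "dz": -3, "ax": 0, "ay": 0, "az": 0, "grip": 40},
  {"dx": 30, "dy": 41, "dz": -3, "ax": 0, "ay": 0, "az": 0, "grip": 40},
  {"dx": 30, "dy": 41, "dz": -3, "ax": 0, "ay": 0, "az": 0, "grip": 40},
  {"dx": 30, "dy": 41, "dz": -3, "ax": 0, "ay": 0, "az": 0, "grip": 40},
  {"dx": 30, "dy": 41, "dz": -3, "ax": 0, "ay": 0, "az": 0, "grip": 40},
])

```text
time: 25.88
position: [0.2368, 0.392, 0.2349]
tcp_rot: [0.0, -0.026, 1.0, 0.0]
ft_force: [1.0, 0.2, 0.0]
width: 0.4
```

Call:
drive_tool([
  {"dx": 0, "dy": 0, "dz": 0, "ax": 0, "ay": 0, "az": 0, "grip": 40},
  {"dx": 0, "dy": 0, "dz": 0, "ax": 0, "ay": 0, "az": 0, "grip": 40},
  {"dx": 0, "dy": 0, "dz": 0, "ax": 0, "ay": 0, "az": 0, "grip": 40},
])

```text
time: 26.13
position: [0.2385, 0.3904, 0.2343]
tcp_rot: [0.0, -0.026, 1.0, -0.0]
ft_force: [0.4, -0.4, 0.4]
width: 0.403
```

```bash
python3 - <<'E'
from m import *
from spat import spat
c,W=cloud("top"); save("top3",c); np.savez("top3.npz",c=c,W=W)
bright=lambda q:q.max(1)>70
w,_=blob(c,W,(205,95,250,175),.012,.06); print("press",rect(w))
w,_=blob(c,W,(160,90,212,190),.004,.06,lambda q:q[:,2]>q[:,0]+40); print("rest",rect(w))
w,_=blob(c,W,(160,90,212,190),.004,.06,lambda q:(q[:,0]>q[:,2]+40)&(q[:,0]>80)); print("spat",rect(w))
w,_=blob(c,W,(245,100,305,160),-.01,.03,lambda q:(q[:,0]>q[:,2]+30)&(q[:,0]>90)); print("trivet",rect(w))
w,_=blob(c,W,(245,100,305,160),.075,.1,lambda q:q.min(1)>100); print("lid",rect(w))
w,_=blob(c,W,(250,80,300,150),.1,.13,lambda q:q[:,1]>q[:,0]+40); print("scoop",rect(w))
for n,b,zr in [("bluejar",(75,138,118,172),(.07,.1)),("bottle",(80,60,135,115),(.03,.2)),("mug",(325,55,378,112),(.07,.11)),("purple",(376,95,416,133),(.07,.1))]:
    w,_=blob(c,W,b,*zr,mask=bright); print(n,rect(w))
E
```

```text
press c=(610.6,10.1) 166x37 ang=-0.3 z=[0.0185 0.0235 0.032 ] n=498
rest c=(604.1,134.6) 159x74 ang=3.2 z=[0.0068 0.0105 0.014 ] n=834
spat c=(606.5,139.3) 258x51 ang=6.5 z=[0.0133 0.0193 0.0252] n=810
trivet c=(614.6,-122.2) 116x111 ang=83.9 z=[-0.0007  0.0077  0.0125] n=745
lid c=(612.8,-121.2) 59x53 ang=84.0 z=[0.0835 0.0891 0.0958] n=255
scoop c=(644.6,-115.7) 99x36 ang=10.3 z=[0.104  0.1177 0.1217] n=193
bluejar c=(552.5,363.2) 60x57 ang=88.0 z=[0.0757 0.0803 0.0839] n=419
bottle c=(720.7,323.5) 61x54 ang=-47.8 z=[0.0412 0.1231 0.1905] n=836
mug c=(730.2,-342.7) 97x79 ang=-38.2 z=[0.0718 0.085  0.0925] n=325
purple c=(642.0,-455.9) 59x58 ang=-72.9 z=[0.0752 0.0795 0.0828] n=401
```

View pics/top3.png

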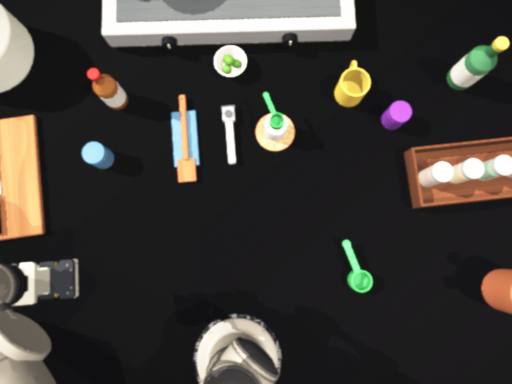

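The top view shows everything laid out: spatula on the rest (185,140), press (229,133), jar and scoop on the trivet (275,125). The box fit is skewed by the wide ends of the tools, so I'll fit their centrelines.

```bash
python3 - <<'E'
from m import *
d=np.load("top3.npz");c,W=d["c"],d["W"]
def axis(w,lim):
    p=w[:,:2]*1000;m=p.mean(0);e=np.array([1.,0.])
    for _ in range(4):
        a=(p-m)@e;b=(p-m)@[-e[1],e[0]];A=[];B=[]
        for s in np.arange(a.min()+6,a.max()-12,6):
            k=(a>=s)&(a<s+6)
            if k.sum()>3:A.append(s+3);B.append((np.percentile(b[k],5)+np.percentile(b[k],95))/2)
        f=np.polyfit(A,B,1);t=np.arctan2(e[1],e[0])+np.arctan(f[0]);m=m+f[1]*np.array([-e[1],e[0]]);e=np.array([np.cos(t),np.sin(t)])
    a=(p-m)@e
    print(lim,"head",np.degrees(t).round(2),"centre",(m+e*(a.min()+a.max())/2).round(1),"len",np.ptp(a).round(1), "resid",np.round(np.array(B)-np.polyval(f,A),1))
axis(blob(c,W,(205,95,250,175),.012,.06)[0],"press")
axis(blob(c,W,(160,90,212,190),.004,.06,lambda q:(q[:,0]>q[:,2]+40)&(q[:,0]>80))[0],"spat")
axis(blob(c,W,(160,90,212,175),.004,.06,lambda q:q.max(1)>110)[0][:],"rest+spat")
d0=np.load("top0.npz");axis(blob(d0["c"],d0["W"],(160,100,210,175),.004,.05,lambda q:q.max(1)>90)[0],"rest")
E
```

```text
press head 2.82 centre [610.8   5. ] len 167.0 resid [-0.7 -0.6  0.   1.   0.5 -0.7 -0.4 -0.9  0.2  1.1  1.6  0.2 -0.3 -0.6
 -1.9  1.1  1.   0.7 -1.3  0.5  0.5  0.3 -0.4 -0.8 -0.1]
spat head 3.16 centre [606.8 133.3] len 258.1 resid [-1.  -0.4  0.4  0.2 -0.1 -1.8  0.5  1.2  0.  -0.4  0.7 -0.7 -1.   0.6
  0.9  0.6  0.1  0.3 -1.2 -0.7 -0.9  1.9  1.3  0.4  0.4 -0.3 -1.4 -1.1
  1.2  2.1  0.7  1.3 -0.2 -2.  -0.7 -1.1  0.4  1.5 -0.2 -1.  -0.7]
rest+spat head 2.88 centre [615.8 133.1] len 238.8 resid [ 0.7  0.1 -0.2 -1.1 -0.7 -1.4 -0.7  1.3 -0.2 -0.6  0.5 -1.1 -0.   1.
  1.1  0.6  0.2  0.1  0.   1.1  0.4  0.5  1.2  0.7  0.5 -0.8  0.7  1.4
  1.3  0.1 -9.9  0.3 -0.2  0.8  1.5  0.6  0.2]
rest head 3.73 centre [603.9 132.6] len 161.0 resid [-0.6 -0.9  1.6  0.2  0.4  1.   0.2 -1.6 -1.3 -0.1  1.   0.2 -0.1 -1.
 -0.1  0.1 -0.5  1.6 -0.5  1.1  0.4 -0.5 -1.1  0.4]
```

All placements are within about 3 mm. I'll hand it in.

```bash
python3 -c "
from bench import close_job; print(close_job())"
```

```text
the job is handed in; nothing more can be done
None
```

The cooking corner is laid out as asked and the job is handed in, at about 26 s of the 102 s allowed. I worked in your order: jar, scoop, spatula, then garlic press.

What the last checks showed:

| Item | Result |
|---|---|
| White jar | Upright. Close-up fits put its lid at (615.7, -121.1) mm and the trivet's centre at (615.4, -122.1) mm, about 1 mm apart. |
| Green scoop | Upright, with its cup within 1 mm of the lid's centre. |
| Spatula | Flat on the rest, about 3 mm off centre along its length and under 1 mm across. It lies within about 1° of the rest's direction, with the blade towards the robot. |
| Garlic press | Flat at (610.8, 5.0) mm, against a wanted midpoint of about (609.5, 6.0) mm. It lies parallel to the rest within about 1°. |
| Blue jar, amber bottle, yellow mug | Within about 1 mm of where they first measured, which is the measuring noise. |

- **Forces and clearance:** no force reading was above about 8 N. The gripper passed the jar with roughly 7 mm to spare by calculation while setting the press down, and the jar did not move.
- **Checks that disagreed:** simple box fits gave the spatula as 6.5° and the press as -0.3°, because their wide ends skew the fit. I went by the centreline fits, about 3.2° and 2.8°. The rest's own direction read between 2.7° and 3.7° depending on the view.

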